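# Load a bracket into a tacking jig, shut it, pin it and keep it pressed

### The job

Load the steel T-bracket into the blue tacking jig so that its two holes go over the brass locating pins and its plate lies flush on the rest, then swing the jig's hinged frame down over it. Push the red-headed pin down through the frame's hole into the post below and press on its head until the frame is fully shut against its sprung feet; finish still holding the pin's head and pressing down, because the frame springs ajar if you let go. Leave the other things on the bench where they are.

Things in the scene. Friction and masses are not known exactly. Their poses are not given: they have to be found in the camera images.
- jig: tacking jig, fixed to the bench: blue base plate 180 (x) x 220 (y) x 12 mm; origin: centre of its underside, z up. On it: a rest at the centre, a dark post at y = -75 mm, and a hinged aluminium frame whose hinge axis runs along x at y = +85 mm, 50 mm up; open, the frame stands on the +y side, shut, it lies over the rest and the post
- jig_seat (a point): centre of the top of the rest (dark steel, 124 x 60 mm, top 30 mm above the jig's underside); axes as the jig's. Brass locating pins, 8 mm thick, upper half tapering to 2.4 mm, stand 14 mm above it at x = +36 and -36 mm. The bracket's origin comes here, its x axis along the jig's x (either way round)
- post_hole (a point): centre of the mouth of the upright 12.5 mm hole, 32 mm deep, in the post (50 x 36 mm): jig x 0, y -75 mm, z 44 mm
- frame (a joint): angle of the hinged frame, rad: 0 shut (level), 1.57 upright, 2.0 leaning outwards. A stiff hinge (0.42 N m) leaves it where it is put; push on its outer face (upper when shut). Two sprung feet under it meet the seated bracket at about 0.06 rad; the rest takes about 13 N at the frame's hole. Let go, it springs back to about 0.04 rad, where the pin still passes both holes
- frame_hinge (a point): on the hinge axis, mid-width of the frame (jig x 0, y 85 mm, z 50 mm); turns with it. The frame is an aluminium plate, 0.4 kg, 130 mm wide (along x), 8 mm thick, from 8 to 182 mm from the axis; shut, its faces are 46 and 54 mm above the jig's underside. A window, 62 mm along x, 65 to 105 mm from the axis, lets the bracket's web through
- frame_hole (a point): centre of the frame's 12.5 mm hole for the pin, on the outer (when shut: upper) face; mid-width, 160 mm from the hinge axis, over the post's hole when shut
- frame_edge (a point): middle of the frame's free edge, halfway through its thickness, 182 mm from the hinge axis
- bracket: steel T-bracket, about 0.48 kg, lying plate down on the bench. Plate 120 (x) x 76 (y) x 6 mm with 10 mm holes at x = +36 and -36 mm, y = 0; upright web on top, along x, 50 mm long, 10 mm thick, from the plate to 52 mm above the underside: grasp it there across y. Origin: centre of the plate's underside, z up
- pin: locking pin, 0.07 kg, standing upright in a wooden block, head up. Red head: grip cylinder 22 mm thick from 4 to 42 mm above the origin, on a collar 30 mm wide and 4 mm thick; steel shank 10 mm thick, 36 mm long below the collar, its last 10 mm tapering to 3.6 mm. Origin: centre of the collar's underside, z up along the axis
- pin_tip (a point): tip of the pin's shank, 36 mm below its origin
- block: wooden block 64 x 64 x 50 mm, fixed, with a 14 mm hole in its top, 46 mm deep, in which the pin stands with its collar on the block's top; origin: centre of its underside
- flange: bystander: loose steel ring 90 mm wide, 22 mm high; origin: centre of its underside
- tube: bystander: loose dark square tube offcut 120 x 30 x 30 mm; origin: centre of its underside
- tin: bystander: loose tin with red band, 70 mm wide, 85 mm high; origin: centre of its underside
- wrench: bystander: loose wrench about 180 mm long, lying flat, origin at its middle
- hammer: bystander: loose hammer lying flat, about 0.26 m long, origin near its middle
- angle: bystander: loose copper-coloured angle offcut 140 x 40 x 40 mm; origin: centre of its underside
- nut: bystander: loose brass nut about 44 mm wide, 22 mm high; origin: centre of its underside
There are look-alikes about, which are no part of the job. Leave any brown, purple or turquoise look-alike of the bracket alone.

How it is judged:
By the outcome, as a careful person would: the job done as asked, in the order asked, and still so for the second after the job is handed in, while the arm keeps its last pose, push and grip.
It also fails if it takes over 72 s, if anything falls off the work surface, if the arm or the gripper's body presses on something with over 40 N, if the wrist force passes 120 N, or if a joint passes its speed limit or range.

### The arm

A 7-joint arm with a two-finger parallel gripper is mounted at the origin on the work surface. World frame = base frame: x ahead of the robot, y to its left, z up, the work surface at z = 0. Lengths are in m, angles in rad, forces in N, time in s.
With the tool pointing down it reaches from about 0.425 to 1.025 m from the base axis. Payload 9.4 kg.
Tool frame: the origin (TCP) lies midway between the tips of the shut fingers; the grasp point (between the pads) lies 19 mm behind it; z points along the fingers, x is the direction in which the jaws open and shut, and the axes are right-handed (so a half turn about z gives the same grasp; the last joint's range is limited). The gripper opens to 93 mm and grips with 3 to 60 N. Pads are 15 mm wide; open, the fingers measure 128 mm over their backs; the gripper's body (75 mm by 188 mm) begins 65 mm behind the grasp point.
Start: joints at [-1.215, 0.599, -0.003, 1.599, 0.002, 0.943, -0.08], TCP at [0.304, 0.658, 0.219] pointing down, gripper open.
Joint ranges: [-2.57, 2.57], [-0.35, 1.97], [-1.29, 1.29], [0.11, 2.56], [-1.05, 4.19], [0.11, 1.86], [-2.63, 2.63]. Speed limits (rad/s): [2.22, 2.22, 3.01, 3.01, 3.14, 3.14, 3.14].

### API

Orientations are given as a unit quaternion [w, x, y, z].
In Python, from bench import env gives the robot as it stands.
- The arm moves only by the tool send_rows, never from a script. Its argument "steps" is a list of rows, each a list of 7 numbers: the turn, a rotation vector about the world's x, y, z in rad, then the shift along the world's x, y, z in mm, then the opening in per cent of the stroke, from 0 (shut) to 100 (fully open). In form: [[wx, wy, wz, x, y, z, gripper], ...]. A call has 1 to 10 rows; each row shifts and turns the commanded pose from where the row before left it; what a row does not reach is not made up. A row lasts 1/8 s, in which the tool goes at most 62.5 mm and 10.7 degrees, less where a joint would pass 70% of its speed; a pose out of reach is approached as far as the arm can. A call is refused whole if a number of a shift passes 62.5 or a number of a turn 0.188, either way. A call with a gripper value outside its range is refused whole. The fingers move at their own pace and stop on an object; "squeeze" is the grip in N (left out, the last holds). Time passes only in rows, so rows that do not move let the fingers close. It gives the time, the measured TCP pose, the force and the opening at its end, in the units of the state.
- env.observe(): the state, without advancing time (a new reading comes with each control period).
- env.camera(name): name is "scene" or "top"; returns a dict with "pixels" (384x512x3 uint8, red, green, blue), "intrinsics" (3x3 intrinsics, pixels), "rvec" (rotation vector, rad) and "tvec" (3), from world to camera coordinates, as OpenCV has them. Camera axes: x right, y down, z forward; pixel columns grow to the right and rows downward; lengths in m; the calibration is good to about 2 mm. A picture is of the moment at which its call begins. There is no depth.
- env.job_done(): hands the job in, once; it reports no verdict.
The state is a dict: "time": time; "joint_pos": joint angles; "qd": joint speeds; "joint_torque": joint torques, N m; "tcp_pos": TCP position; "tool_rot": TCP orientation; "wrist_force": force on the tool from outside, world axes, zero at the start; "wrist_torque": the same for the moment, N m; "opening": opening from 0.0 (shut) to 1.0 (fully open).
Only numpy, scipy, OpenCV 4.12 (cv2) and the standard library are available. Lean on these libraries where they do the work, as an engineer would, in place of code of your own. Each camera call takes 0.05 s, during which the arm holds its last target.

## Working session

There is one attempt and no reset: what is moved stays moved. The work goes in short steps, Python scripts to look and compute and a tool call to move; the robot and the scene stay as the last step left them, time stands still between calls to the robot, and variables do not carry over. Pictures are saved under pics/ and viewed, and the job is handed in when it is done.

Besides the shell and the picture viewer there is one more tool, called after "Call:" as name(argument=value, ...), one argument or row to a line, values as JSON. send_rows: Moves the arm, as the interface text tells. Its arguments: {"type":"object","properties":{"steps":{"type":"array","items":{"type":"array","items":{"type":"number"}}},"squeeze":{"type":"number"}},"required":["steps"]}

```bash
mkdir -p pics; ls; cat > h.py <<'E'
import numpy as np, cv2
from bench import env
def cam(n):
    c=env.camera(n); c={k:np.array(v) for k,v in c.items()}
    R,_=cv2.Rodrigues(c['rvec'].astype(float)); c['R']=R; c['C']=-R.T@c['tvec'].reshape(3)
    return c
def save(c,n,crop=None,s=1):
    im=c['pixels'][:,:,::-1]
    if crop: x0,y0,x1,y1=crop; im=im[y0:y1,x0:x1]
    cv2.imwrite('pics/'+n,cv2.resize(im,None,fx=s,fy=s,interpolation=cv2.INTER_CUBIC))
def ray(c,u,v):
    d=c['R'].T@np.linalg.inv(c['intrinsics'])@np.array([u,v,1.]); return d/np.linalg.norm(d)
def onz(c,u,v,z):
    d=ray(c,u,v); return c['C']+d*(z-c['C'][2])/d[2]
def proj(c,P):
    p=c['intrinsics']@(c['R']@np.array(P,float)+c['tvec'].reshape(3)); return p[:2]/p[2]
E
python3 - <<'E'
from h import *
for n in('scene','top'):
    c=cam(n); save(c,n+'0.png',s=1.5); np.savez(n+'0.npz',**c); print(n,c['C'],c['R'][2],c['intrinsics'][0])
print(env.observe())
E
```

```text
pics
scene [1.06555    0.78610023 1.04921744] [-0.37576333 -0.58355225 -0.71990881] [413.1369565    0.         249.52770056]
top [0.27813267 0.00226106 1.57199705] [ 0.18230824 -0.00213662 -0.98323911] [449.53296129   0.         257.08783737]
{'time': 0.1, 'joint_pos': array([-1.21468107,  0.60004823, -0.00253714,  1.60005876,  0.0018176 ,
        0.94288631, -0.07979279]), 'qd': array([ 0.00010235,  0.00054458, -0.00099853, -0.00135366, -0.00056167,
        0.00116256,  0.00065395]), 'joint_torque': array([ 4.19060540e-03, -7.66544437e+01,  1.50171138e+00, -2.52938533e+01,
       -5.23479294e-02,  1.36545367e-02,  4.93876871e-05]), 'tcp_pos': array([0.30392223, 0.65773845, 0.217841  ]), 'tool_rot': array([ 4.37125305e-04,  8.42425970e-01,  5.38811652e-01, -5.46024951e-04]), 'wrist_force': array([ 0.19101981, -0.41441962,  0.14108052]), 'wrist_torque': array([ 0.0226795 , -0.0179202 , -0.04215361]), 'opening': 0.9969052861288897}
```

View pics/scene0.png

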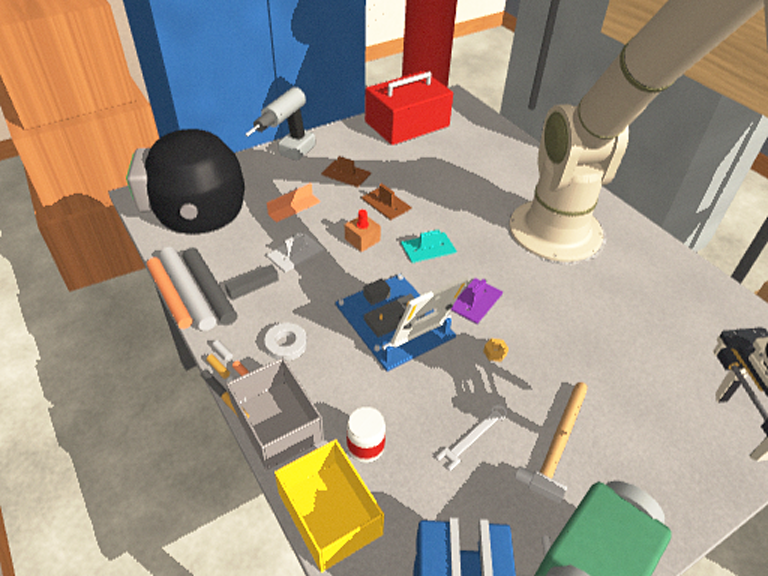

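View pics/top0.png

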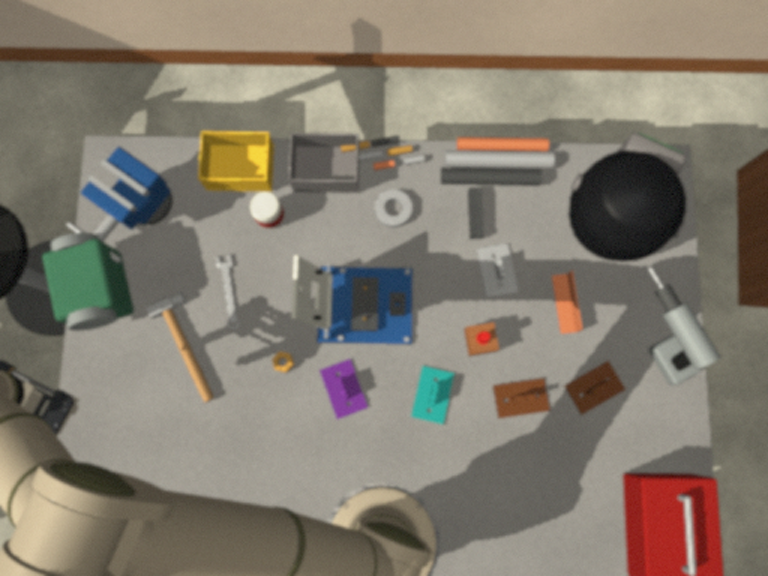

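The scene view shows the jig at (400,315), the red pin in its block at (362,228) and the grey steel bracket at (290,255). In the top view the same three are at (370,305), (484,338) and (497,270), at 1.5x scale. Next I'll zoom in.

```bash
python3 - <<'E'
from h import *
t=dict(np.load('top0.npz')); s=dict(np.load('scene0.npz'))
save(t,'tz.png',(190,150,360,260),4.6); save(s,'sz.png',(150,130,340,260),4.2)
E
```

```text
(no output)
```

View pics/tz.png

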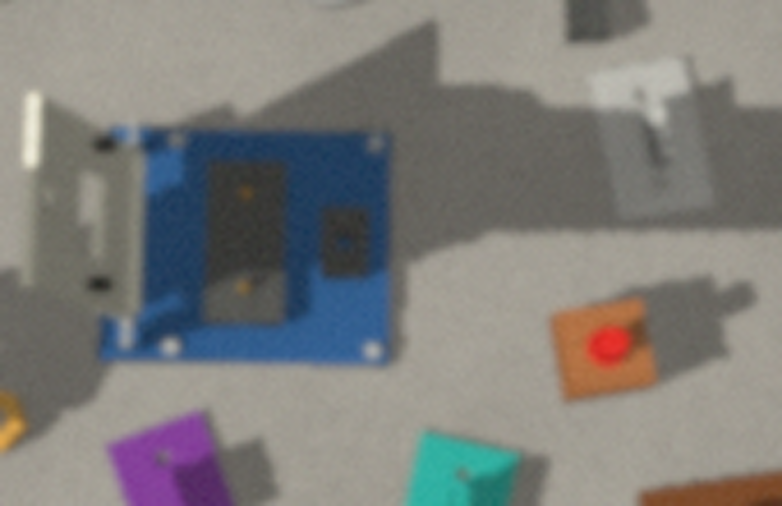

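View pics/sz.png

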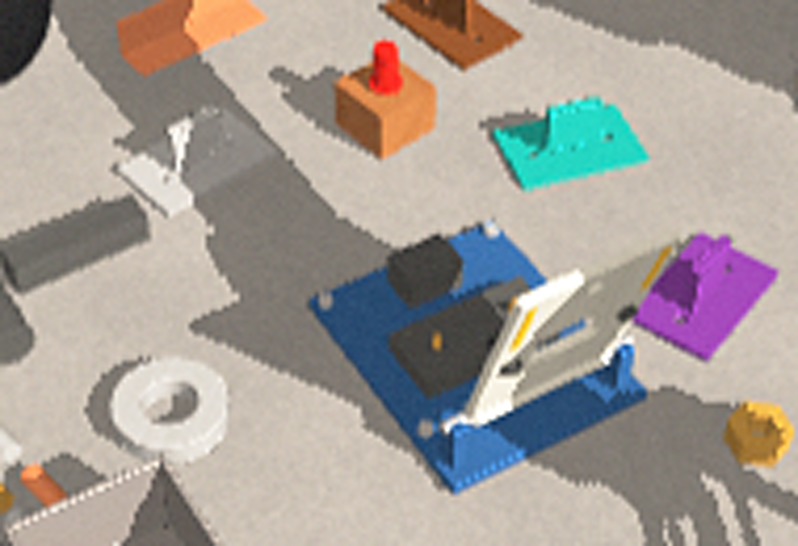

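```bash
python3 - <<'E'
from h import *
t=dict(np.load('top0.npz')); s=dict(np.load('scene0.npz'))
def sz(c,n,crop,sc):
    x0,y0,x1,y1=crop; im=c['pixels'][y0:y1,x0:x1,::-1].copy()
    im=cv2.convertScaleAbs(im,alpha=1.3,beta=0)
    im=cv2.resize(im,None,fx=sc,fy=sc,interpolation=cv2.INTER_CUBIC)
    for x in range(x0,x1,5):
        cv2.line(im,(int((x-x0+.5)*sc),0),(int((x-x0+.5)*sc),6 if x%10 else 14),(0,0,255),1)
        if x%10==0: cv2.putText(im,str(x),(int((x-x0+.5)*sc)-10,26),0,.4,(0,0,255),1)
    for y in range(y0,y1,5):
        cv2.line(im,(0,int((y-y0+.5)*sc)),(6 if y%10 else 14,int((y-y0+.5)*sc)),(0,0,255),1)
        if y%10==0: cv2.putText(im,str(y),(16,int((y-y0+.5)*sc)+4),0,.4,(0,0,255),1)
    cv2.imwrite('pics/'+n,im)
sz(t,'b_t.png',(308,152,358,192),14); sz(s,'b_s.png',(172,148,222,188),14)
sz(t,'j_t.png',(208,172,280,232),10);sz(s,'j_s.png',(218,178,308,252),8)
E
```

```text
(no output)
```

View pics/b_t.png

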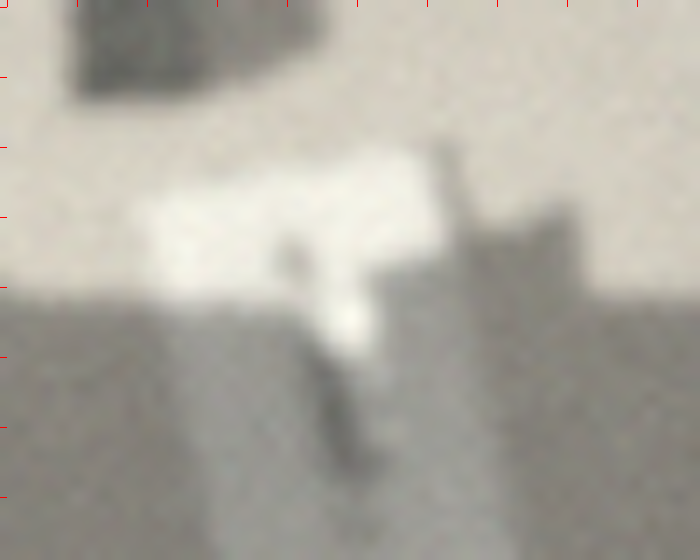

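View pics/b_s.png

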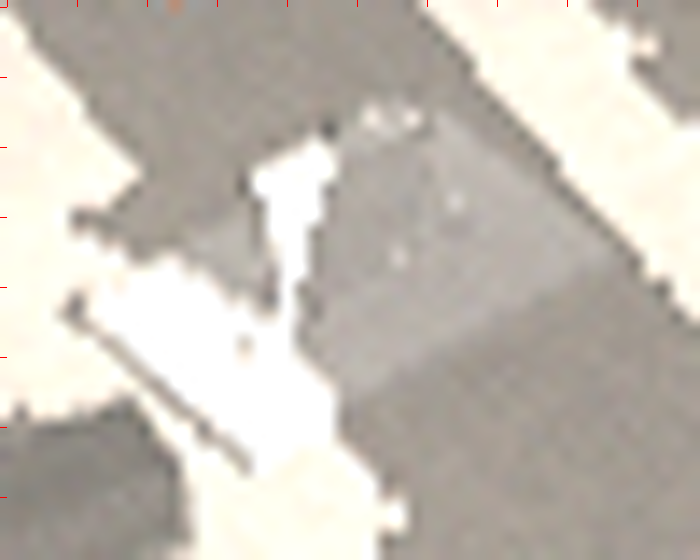

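View pics/j_t.png

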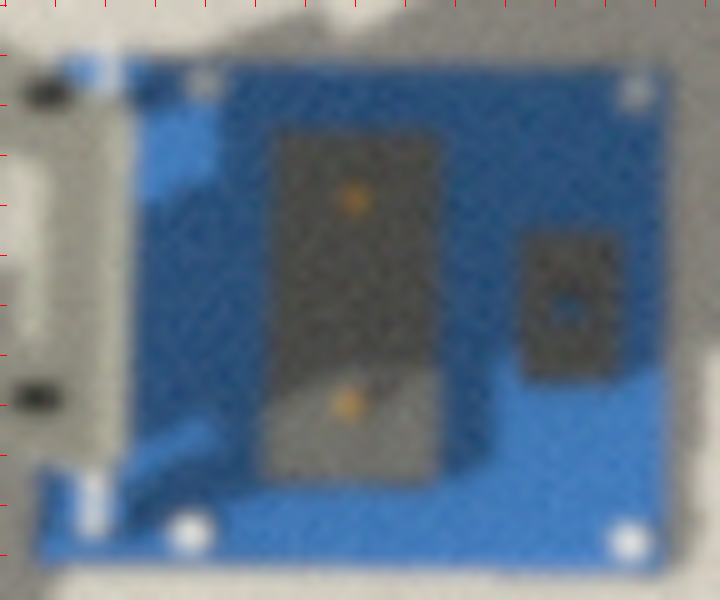

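View pics/j_s.png

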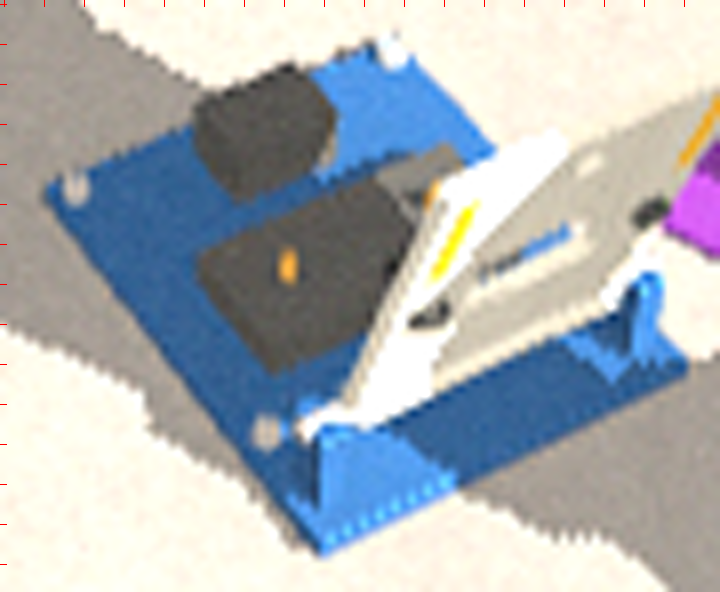

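```bash
python3 - <<'E'
from h import *
t=dict(np.load('top0.npz')); s=dict(np.load('scene0.npz'))
def T(x,y,z): return onz(t,208+x/10-.5,172+y/10-.5,z)
def S(x,y,z): return onz(s,218+x/8-.5,178+y/8-.5,z)
pr=lambda n,p:print(n,np.round(p*1000,1))
pr('pinA',T(354,200,.042));pr('pinB',T(349,403,.042));pr('hole',T(570,308,.044))
for p in [(275,132),(440,132),(440,485),(262,485)]: pr('rest',T(*p,.03))
for p in [(663,65),(660,570),(38,565)]: pr('base',T(*p,.012))
for p in [(203,83),(637,92),(628,543),(190,532)]: pr('screw',T(*p,.014))
pr('pinA s tip',S(288,252,.044));pr('pinA s base',S(288,282,.030))
for p in [(45,195),(325,545),(685,365)]: pr('base s',S(*p,.012))
for p in [(197,262),(275,375)]: pr('rest s',S(*p,.03))
for p in [(77,188),(395,52),(267,433)]: pr('screw s',S(*p,.014))
x0,y0,x1,y1=312,155,352,203
for n,c,crop in(('b_t2',t,(312,155,352,203)),('p_t',t,(305,210,340,242)),('p_s',s,(225,135,260,172))):
    x0,y0,x1,y1=crop
    im=c['pixels'][y0:y1,x0:x1,::-1]
    if n=='b_t2':im=cv2.convertScaleAbs(im,alpha=2.2,beta=-140)
    cv2.imwrite(f'pics/{n}.png',cv2.resize(im,None,fx=12,fy=12,interpolation=cv2.INTER_CUBIC))
E
```

```text
pinA [568.7  48.2  42. ]
pinB [497.7  48.5  42. ]
hole [531.6 -27.   44. ]
rest [594.9  76.7  30. ]
rest [595.7  18.9  30. ]
rest [471.4  16.9  30. ]
rest [470.5  78.3  30. ]
base [624.8 -59.7  12. ]
base [444.9 -59.9  12. ]
base [443.6 156.5  12. ]
screw [615.5 103.3  14. ]
screw [614.5 -50.5  14. ]
screw [454.  -48.6  14. ]
screw [455.7 103.8  14. ]
pinA s tip [572.   46.1  44. ]
pinA s base [573.8  49.6  30. ]
base s [627.8 -57.8  12. ]
base s [624.4 158.   12. ]
base s [450.2 157.4  12. ]
rest s [600.1  21.3  30. ]
rest s [604.3  88.4  30. ]
screw s [615.  -52.7  14. ]
screw s [453.8 -51.7  14. ]
screw s [615.5 101.   14. ]
```

View pics/b_t2.png

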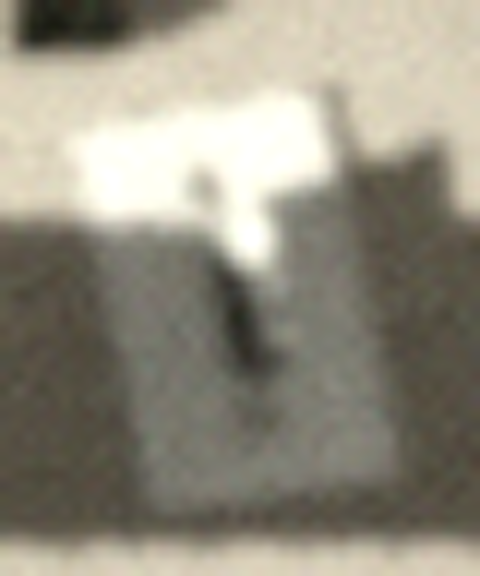

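View pics/p_t.png

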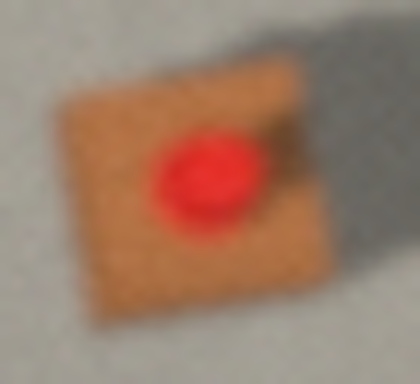

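View pics/p_s.png

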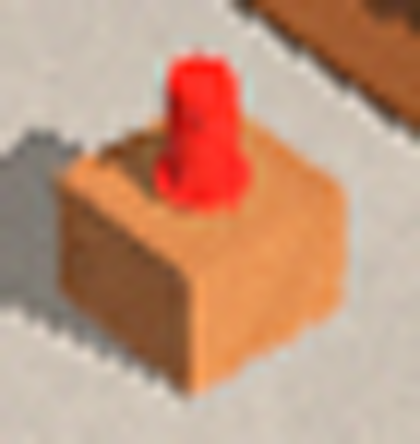

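```bash
python3 - <<'E'
from h import *
t=dict(np.load('top0.npz')); s=dict(np.load('scene0.npz'))
def T(x,y,z): return onz(t,312+x/12-.5,155+y/12-.5,z)
def S(x,y,z): return onz(s,172+x/14-.5,148+y/14-.5,z)
pr=lambda n,p:print(n,np.round(p*1000,1))
L=[T(*p,.006) for p in [(75,148),(320,95),(400,480),(150,512)]]
for p in L: pr('plate',p)
pr('mean',np.mean(L,0)); 
a=lambda v:np.degrees(np.arctan2(v[1],v[0]))
print(a(L[0]-L[3]),a(L[1]-L[2]),a(L[0]-L[1])-90,a(L[3]-L[2])-90)
pr('hole',T(205,185,.006));pr('hole',T(255,410,.006))
pr('hole s',S(245,343,.006)); 
pr('web near',S(250,180,.052));pr('web near',S(330,150,.052));pr('web far',S(395,112,.052))
for p in [(75,215),(75,312),(250,465),(385,530)]:pr('pl s',S(*p,.006))
pr('plate s',S(440,105,.006));pr('plate s',S(620,250,.006))
def T(x,y,z): return onz(t,305+x/12-.5,210+y/12-.5,z)
def S(x,y,z): return onz(s,225+x/12-.5,135+y/12-.5,z)
L=[T(*p,.05) for p in [(58,100),(298,55),(333,280),(97,325)]]
for p in L: pr('block',p)
pr('mean',np.mean(L,0))
pr('pin top',T(212,176,.092)); pr('pin top s',S(205,68,.092)); pr('collar s',S(203,183,.054))
pr('collar t',T(207,192,.054))
L=[S(*p,.05) for p in [(60,180),(190,275),(345,185)]]
for p in L: pr('block s',p)
pr('mid s',(L[0]+L[2])/2)
E
```

```text
plate [ 669.5 -217.3    6. ]
plate [ 686.9 -290.8    6. ]
plate [ 570.  -312.2    6. ]
plate [ 559.3 -238.2    6. ]
mean [ 621.4 -264.6    6. ]
10.753798879505709 10.368833257947545 13.30893713135238 8.199445345969252
hole [ 658.7 -256.     6. ]
hole [ 590.4 -269.7    6. ]
hole s [ 660.  -255.9    6. ]
web near [ 650.  -264.2   52. ]
web near [ 627.2 -264.2   52. ]
web far [ 606. -269.   52.]
pl s [ 677.1 -323.8    6. ]
pl s [ 693.  -289.3    6. ]
pl s [ 678.8 -214.3    6. ]
pl s [ 659.8 -175.7    6. ]
plate s [ 572.9 -314.     6. ]
plate s [ 558.7 -237.6    6. ]
block [ 479.1 -180.4   50. ]
block [ 492.9 -248.9   50. ]
block [ 428.9 -257.8   50. ]
block [ 415.3 -190.9   50. ]
mean [ 454.1 -219.5   50. ]
pin top [ 453.  -217.7   92. ]
pin top s [ 454.7 -224.7   92. ]
collar s [ 459.7 -217.2   54. ]
collar t [ 452.9 -221.9   54. ]
block s [ 494.7 -245.    50. ]
block s [ 482.8 -186.4   50. ]
block s [ 419.9 -198.    50. ]
mid s [ 457.3 -221.5   50. ]
```

```bash
python3 - <<'E'
from h import *
t=dict(np.load('top0.npz')); s=dict(np.load('scene0.npz'))
# frame free edge, top view crop tz (4.6, origin 190,150); scene crop sz(4.2, origin150,130)
def tri(pt,ps):
    d1=ray(t,*pt);d2=ray(s,*ps);A=np.c_[d1,-d2];x=np.linalg.lstsq(A,s['C']-t['C'],rcond=None)[0]
    p,q=t['C']+d1*x[0],s['C']+d2*x[1];return (p+q)/2*1000,np.linalg.norm(p-q)*1000
print(tri((190+33/4.6-.5,150+95/4.6-.5),(150+580/4.2-.5,130+275/4.2-.5)))
for a in(1.57,1.8,2.0,2.1):
    for sx in(65,-65):
        P=[.5345+sx/1e3,.133+.182*np.cos(np.pi-a),.05+.182*np.sin(a)]
        u=proj(t,P);v=proj(s,P);print(a,sx,(u-[190,150]+.5)*4.6,(v-[150,130]+.5)*4.2)
E
```

```text
(array([580.77834429, 192.96090673, 253.32501626]), np.float64(30.956719223890175))
1.57 65 [111.75595671  92.58625478] [478.34519926 245.66158325]
1.57 -65 [105.56903664 286.10798226] [636.65239975 176.52573949]
1.8 65 [50.23203348 93.37152719] [513.0050221  290.14083696]
1.8 -65 [ 42.99132399 286.25208944] [672.67474638 217.92665356]
2.0 65 [ 1.21771391 96.73304904] [541.88519944 336.36546268]
2.0 -65 [ -6.81127482 288.05379304] [701.93639201 261.48448745]
2.1 65 [-20.86334128  99.27697583] [555.32140076 361.33398857]
2.1 -65 [-29.22462553 289.49993993] [715.27318838 285.18074599]
```

Call:
send_rows(
  steps=[
    [0,0,0,0,0,60,100],
    [0,0,-0.1,10,-40,30,100],
    [0,0,-0.18,15,-60,0,100],
    [0,0,-0.18,20,-60,0,100],
    [0,0,-0.18,20,-60,0,100],
    [0,0,-0.18,20,-60,0,100],
    [0,0,-0.18,20,-60,0,100],
    [0,0,-0.18,20,-60,0,100],
    [0,0,-0.18,20,-60,0,100],
    [0,0,-0.18,20,-60,0,100],
  ],
)

```text
time: 1.35
tcp_pos: [0.4676, 0.1412, 0.3087]
tool_rot: [-0.0, 0.979, -0.202, 0.0]
wrist_force: [1.1, 0.4, 0.4]
opening: 0.997
```

Call:
send_rows(
  steps=[
    [0,0,-0.14,21,-57,0,100],
    [0,0,-0.14,21,-57,0,100],
    [0,0,-0.14,21,-57,0,100],
    [0,0,-0.14,21,-57,-20,100],
    [0,0,-0.14,21,-57,-40,100],
    [0,0,-0.14,21,-57,-40,100],
    [0,0,-0.14,20,-55,-40,100],
    [0,0,0,0,0,-40,100],
    [0,0,0,0,0,0,100],
  ],
)

```text
time: 2.48
tcp_pos: [0.6028, -0.2296, 0.1421]
tool_rot: [0.001, 0.77, -0.638, -0.003]
wrist_force: [-0.0, 1.0, 0.6]
opening: 1.003
```

```bash
python3 - <<'E'
from h import *
o=env.observe();print(o['tcp_pos'],o['joint_pos'],o['tool_rot'],o['wrist_force'],2*np.degrees(np.arctan2(o['tool_rot'][2],o['tool_rot'][1])))
t=cam('top');s=cam('scene')
save(t,'t1.png',(290,130,380,210),8);save(s,'s1.png',(120,60,320,210),4)
E
```

```text
[ 0.60278074 -0.22955532  0.14210663] [-0.11973651  0.67475364  0.63321098  1.87941461 -0.55433613  0.77662371
 -0.5636505 ] [ 0.0012553   0.77039522 -0.6375591  -0.00283104] [-0.01150352  1.00181838  0.57537586] -79.22055011293558
```

View pics/t1.png

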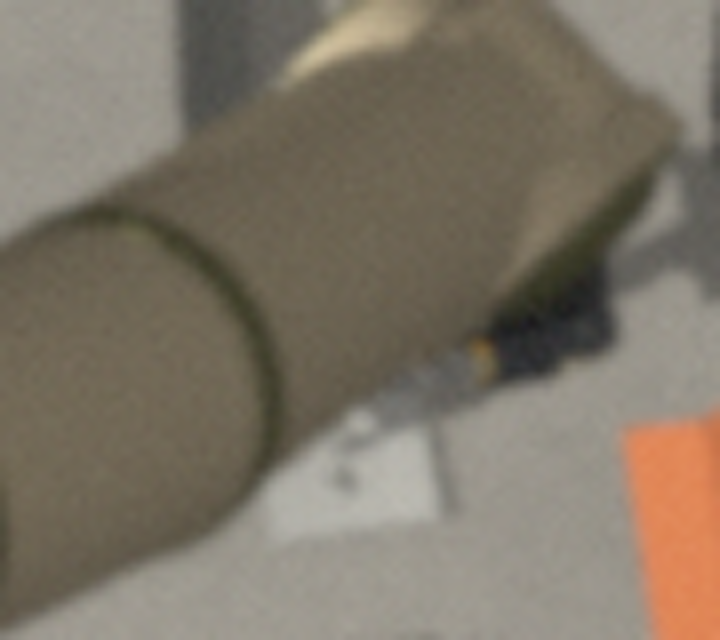

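View pics/s1.png

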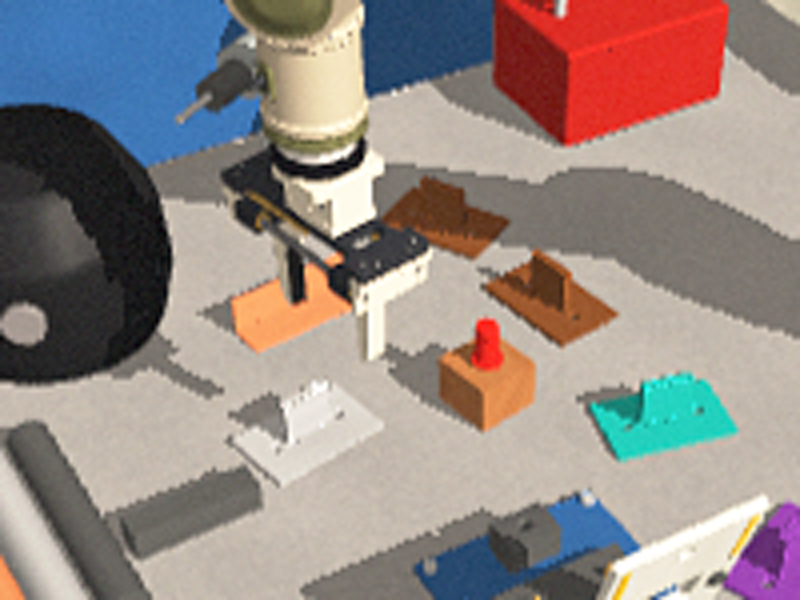

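The bracket is now unshadowed in the scene view, at about (300,430) in the crop. I'll re-measure it there.

```bash
python3 - <<'E'
from h import *
s=cam('scene');np.savez('scene1.npz',**s)
im=s['pixels'][150:186,174:220,::-1]
im=cv2.convertScaleAbs(im,alpha=1.0)
cv2.imwrite('pics/b2.png',cv2.resize(im,None,fx=16,fy=16,interpolation=cv2.INTER_CUBIC))
E
```

```text
(no output)
```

View pics/b2.png

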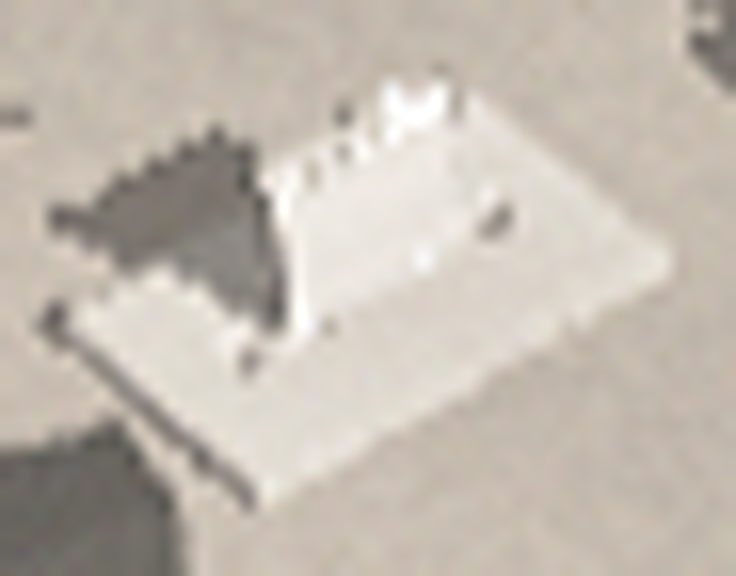

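```bash
python3 - <<'E'
from h import *
s=dict(np.load('scene1.npz'))
S=lambda x,y,z: onz(s,174+x/16-.5,150+y/16-.5,z)*1000
a,b=S(250,360,.006),S(497,218,.006);print(a,b,(a+b)/2,np.linalg.norm(a-b),np.degrees(np.arctan2(*(a-b)[1::-1])))
for p in[(265,500),(675,255),(60,315)]:print(S(*p,.006))
E
```

```text
[ 659.57951347 -255.64669298    6.        ] [ 588.84820687 -269.80456698    6.        ] [ 624.21386017 -262.72562998    6.        ] 72.13434084731918 11.318977219844673
[ 676.72340265 -212.8282022     6.        ]
[ 559.20311374 -237.35512767    6.        ]
[ 690.42572021 -291.47043068    6.        ]
```

Call:
send_rows(
  steps=[
    [0,0,0.007,10,-17,0,100],
    [0,0,0,10,-16,-20,100],
    [0,0,0,0,0,0,100],
    [0,0,0,0,0,0,100],
  ],
)

```text
time: 3.12
tcp_pos: [0.625, -0.2633, 0.126]
tool_rot: [-0.0, 0.773, -0.635, 0.0]
wrist_force: [0.5, 1.2, 0.6]
opening: 0.997
```

Call:
send_rows(
  steps=[
    [0,0,0,0,0,-40,60],
    [0,0,0,0,0,-40,60],
    [0,0,0,0,0,-20,50],
    [0,0,0,-1,0,-5,50],
    [0,0,0,0,0,0,50],
  ],
)

```text
time: 3.75
tcp_pos: [0.624, -0.2634, 0.021]
tool_rot: [-0.0, 0.773, -0.635, 0.0]
wrist_force: [-0.2, 0.0, 0.4]
opening: 0.524
```

Call:
send_rows(
  steps=[
    [0,0,0,0,0,0,0],
    [0,0,0,0,0,0,0],
    [0,0,0,0,0,0,0],
    [0,0,0,0,0,0,0],
    [0,0,0,0,0,0,0],
  ],
  squeeze=40,
)

```text
time: 4.38
tcp_pos: [0.6239, -0.2634, 0.0203]
tool_rot: [0.0, 0.773, -0.635, 0.0]
wrist_force: [0.7, -0.8, 1.2]
opening: 0.106
```

Call:
send_rows(
  steps=[
    [0,0,0,0,0,30,0],
    [0,0,0,0,0,50,0],
    [0,0,0,-10,25,30,0],
    [0,0,-0.04,-15,50,0,0],
    [0,0,-0.04,-15,55,0,0],
    [0,0,-0.04,-15,55,0,0],
    [0,0,-0.04,-15,55,0,0],
    [0,0,-0.04,-15,50,0,0],
    [0,0,0,-5,20,0,0],
    [0,0,0,0,0,0,0],
  ],
)

```text
time: 5.62
tcp_pos: [0.5325, 0.0492, 0.1294]
tool_rot: [-0.001, -0.707, 0.707, 0.001]
wrist_force: [0.2, -0.6, -4.6]
opening: 0.106
```

```bash
python3 - <<'E'
from h import *
o=env.observe();print(o['tcp_pos'],o['wrist_force'],o['opening'],2*np.degrees(np.arctan2(o['tool_rot'][2],o['tool_rot'][1])))
t=cam('top');s=cam('scene')
save(t,'t2.png',(190,130,320,240),6);save(s,'s2.png',(180,90,320,250),5);np.savez('scene2.npz',**s)
E
```

```text
[0.53254531 0.04924686 0.12942316] [ 0.22172153 -0.5735836  -4.64681892] 0.10635926716159988 269.9848604632028
```

View pics/s2.png

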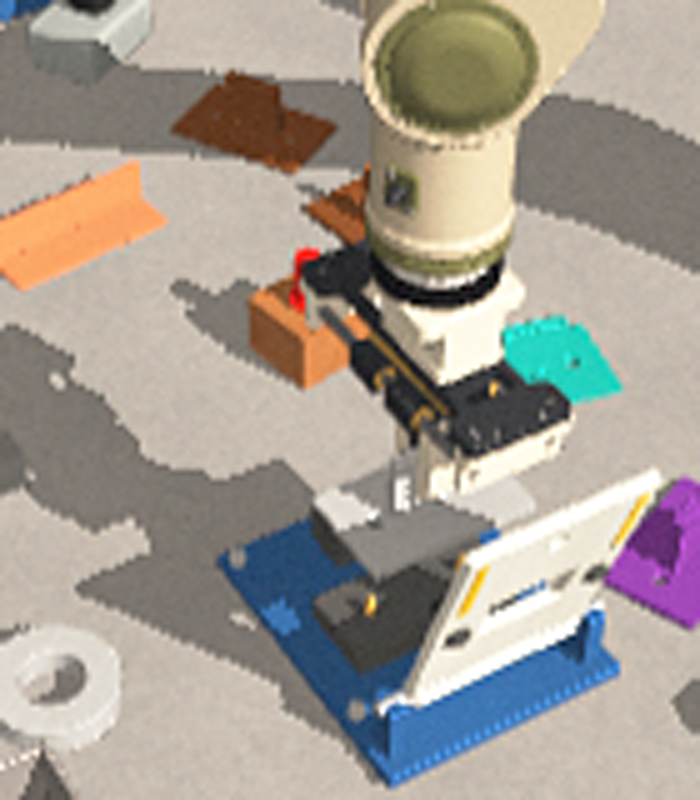

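View pics/t2.png

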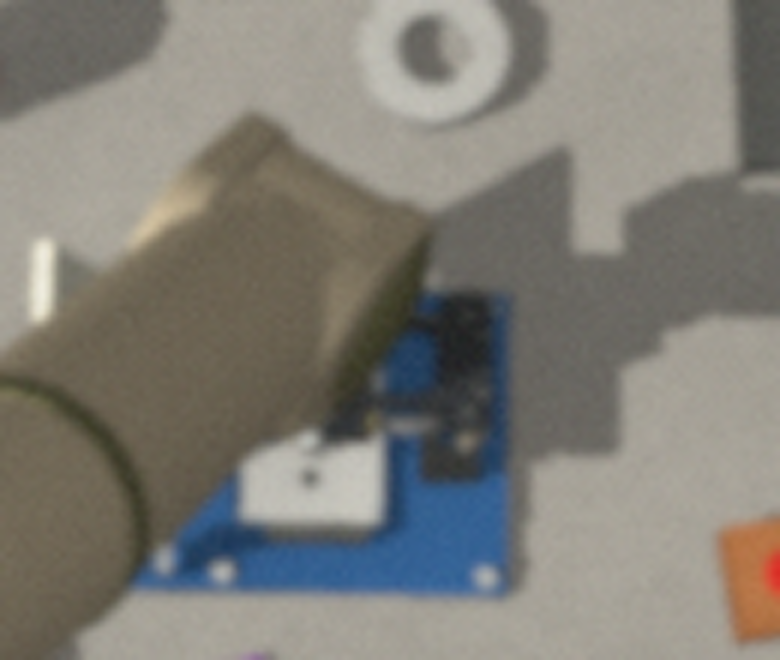

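```bash
python3 - <<'E'
from h import *
t=cam('top');s=dict(np.load('scene2.npz'))
T=lambda x,y,z: onz(t,190+x/6-.5,130+y/6-.5,z)*1000
S=lambda x,y,z: onz(s,180+x/5-.5,90+y/5-.5,z)*1000
print('hole',T(310,477,.115))
print('plate edges x', T(240,518,.115),T(382,527,.115))
print('screws',T(223,571,.014),T(487,575,.014))
print('pinA tip/base',S(371,592,.044),S(371,611,.030))
print('screws s',S(237,557,.014),S(357,710,.014))
def sub(c,box,sel):
    x0,y0,x1,y1=box;im=c['pixels'][y0:y1,x0:x1].astype(float);w=sel(im);v,u=np.nonzero(w);return u.mean()+x0,v.mean()+y0,len(u)
t0=dict(np.load('top0.npz'));s0=dict(np.load('scene0.npz'))
br=lambda im:(im[...,0]-im[...,2]>40)
for b in[(238,186,249,198),(238,207,249,218)]:
    x0,y0,x1,y1=b;im=t0['pixels'][y0:y1,x0:x1].astype(float);w=np.clip(im[...,0]-im[...,2]-15,0,None)
    v,u=np.mgrid[y0:y1,x0:x1];U,V=(u*w).sum()/w.sum(),(v*w).sum()/w.sum();print('brass',onz(t0,U,V,.040)*1000)
E
```

```text
hole [496.46282134  50.54126031 115.        ]
plate edges x [473.37115349  88.17846455 115.        ] [469.5337979   10.82836995 115.        ]
screws [455.79886849 103.22216767  14.        ] [455.62823918 -49.89384716  14.        ]
pinA tip/base [568.92563042  42.41926609  44.        ] [570.85333868  46.13168261  30.        ]
screws s [615.40493817 -53.47736011  14.        ] [615.18103996 100.64347198  14.        ]
brass [569.11834845  47.6546916   40.        ]
brass [497.13638408  48.28767209  40.        ]
```

Call:
send_rows(
  steps=[
    [0,0,-0.004,2,-1,0,0],
    [0,0,0,0,0,-25,0],
    [0,0,0,0,0,-25,0],
    [0,0,0,0,0,-10,0],
    [0,0,0,0,0,0,0],
  ],
)

```text
time: 6.4
tcp_pos: [0.5357, 0.0451, 0.0698]
tool_rot: [-0.0, -0.704, 0.71, 0.0]
wrist_force: [-0.4, 0.2, -6.0]
opening: 0.105
```

```bash
python3 - <<'E'
from h import *
o=env.observe();print(o['tcp_pos'],o['wrist_force'],o['wrist_torque'])
t=cam('top');s=cam('scene')
save(t,'t3.png',(200,170,290,240),8);save(s,'s3.png',(210,170,310,250),8);np.savez('scene3.npz',**s)
E
```

```text
[0.5357163  0.04508485 0.06983082] [-0.39931566  0.24633574 -5.98284998] [0.02127409 0.14712149 0.03109858]
```

View pics/s3.png

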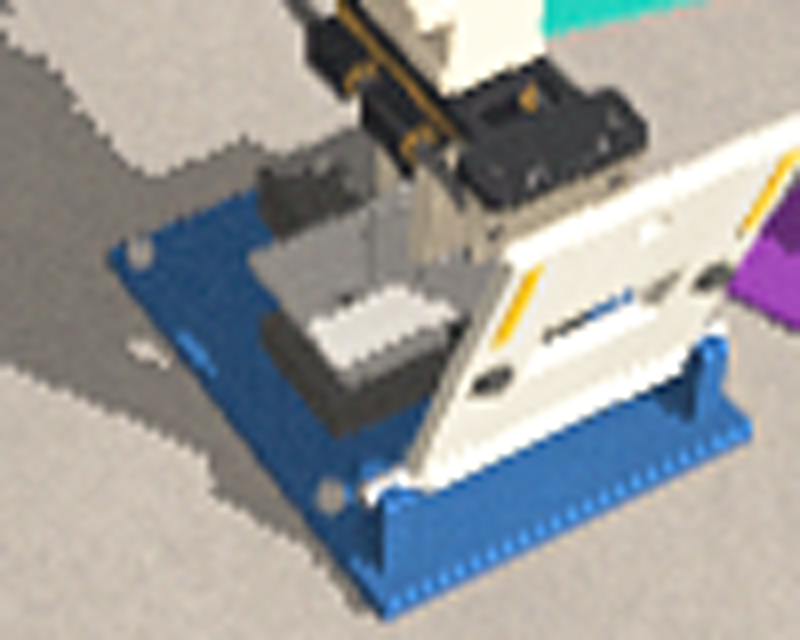

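View pics/t3.png

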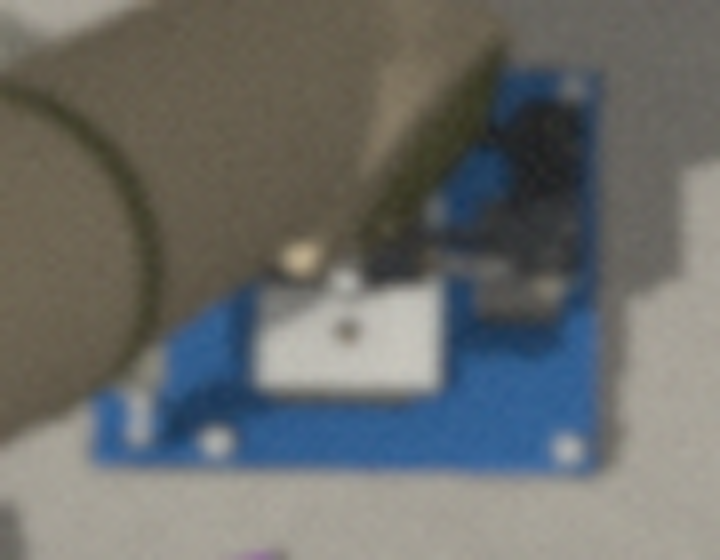

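Call:
send_rows(
  steps=[
    [0,0,0,-1.4,2.8,0,0],
    [0,0,0,0,0,0,0],
    [0,0,0,0,0,0,0],
  ],
)

```text
time: 6.88
tcp_pos: [0.5344, 0.049, 0.0703]
tool_rot: [0.0, -0.704, 0.71, -0.0]
wrist_force: [0.2, -0.1, -5.4]
opening: 0.108
```

```bash
python3 - <<'E'
from h import *
o=env.observe();print(o['tcp_pos'],o['wrist_force'],2*np.degrees(np.arctan2(o['tool_rot'][2],o['tool_rot'][1])))
t=cam('top')
T=lambda x,y,z: onz(t,200+x/8-.5,170+y/8-.5,z)*1000
save(t,'t4.png',(225,195,275,230),14)
print('hole',T(347,331,.0555),'screws',T(217,443,.014),T(568,450,.014))
E
```

```text
[0.53440184 0.04897735 0.07033933] [ 0.16919934 -0.12067857 -5.3616237 ] 269.5512393199323
hole [499.00822033  46.56607734  55.5       ] screws [455.06918378 103.34822224  14.        ] [454.16466119 -49.3256486   14.        ]
```

View pics/t4.png

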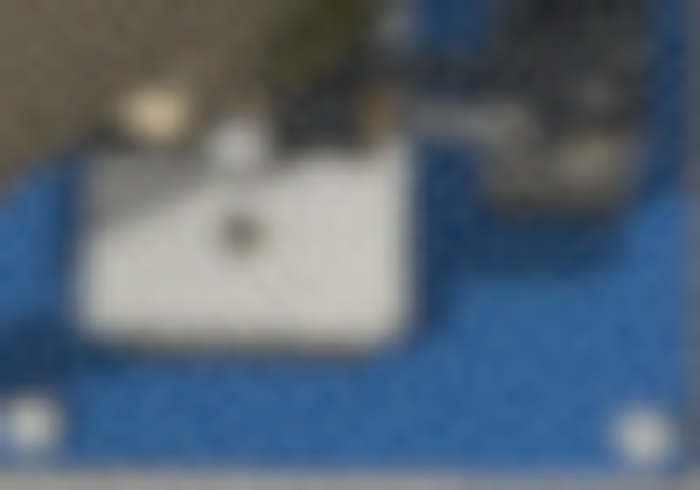

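Call:
send_rows(
  steps=[
    [0,0,0,-0.3,-1.4,0,0],
    [0,0,0,0,0,-3,0],
    [0,0,0,0,0,-3,0],
    [0,0,0,0,0,-3,0],
    [0,0,0,0,0,0,0],
  ],
)

```text
time: 7.55
tcp_pos: [0.5338, 0.0473, 0.0607]
tool_rot: [-0.0, -0.704, 0.71, 0.0]
wrist_force: [0.4, -0.8, -5.1]
opening: 0.104
```

Call:
send_rows(
  steps=[
    [0,0,0,0,0,-2,0],
    [0,0,0,0,0,-2,0],
    [0,0,0,0,0,-1,0],
    [0,0,0,0,0,0,0],
  ],
)

```text
time: 8.05
tcp_pos: [0.534, 0.0473, 0.056]
tool_rot: [-0.0, -0.704, 0.71, 0.0]
wrist_force: [-0.3, -0.3, -5.8]
opening: 0.106
```

```bash
python3 - <<'E'
from h import *
o=env.observe();print(o['tcp_pos'],o['wrist_force'],o['wrist_torque'])
E
```

```text
[0.53400093 0.04733538 0.05601008] [-0.30319652 -0.2852567  -5.84976676] [-0.00425379  0.15038126  0.0160849 ]
```

Call:
send_rows(
  steps=[
    [0,0,0,0,0,-2,0],
    [0,0,0,0,0,-2,0],
    [0,0,0,0,0,-1.5,0],
    [0,0,0,0,0,-0.5,0],
    [0,0,0,0,0,0,0],
  ],
)

```text
time: 8.68
tcp_pos: [0.534, 0.0474, 0.0502]
tool_rot: [0.0, -0.704, 0.71, 0.0]
wrist_force: [-1.0, 0.6, 0.4]
opening: 0.106
```

Call:
send_rows(
  steps=[
    [0,0,0,0,0,-0.5,0],
    [0,0,0,0,0,0,40],
    [0,0,0,0,0,0,40],
    [0,0,0,0,0,0,40],
    [0,0,0,0,-2,40,40],
    [0,0,0,0,-10,50,40],
    [0,0,0,0,-10,50,0],
    [0,0,0,0,0,60,0],
    [0,0,0,0,0,40,0],
    [0,0,0,0,0,20,0],
  ],
)

```text
time: 9.93
tcp_pos: [0.5345, 0.0252, 0.3117]
tool_rot: [0.001, -0.704, 0.71, -0.001]
wrist_force: [0.9, -0.1, -0.6]
opening: 0.032
```

```bash
python3 - <<'E'
from h import *
o=env.observe();print(o['tcp_pos'],o['joint_pos'],o['wrist_force'],2*np.degrees(np.arctan2(o['tool_rot'][2],o['tool_rot'][1])))
t=cam('top');s=cam('scene')
save(t,'t5.png',(190,140,290,240),6);save(s,'s5.png',(180,100,320,250),5);np.savez('scene5.npz',**s)
E
```

```text
[0.53449197 0.02516177 0.31174322] [-0.86009509  0.39020318  0.99743366  1.95893306 -0.39178015  0.99707571
 -1.25805858] [ 0.87323527 -0.07202792 -0.64829715] 269.52935359863733
```

View pics/s5.png

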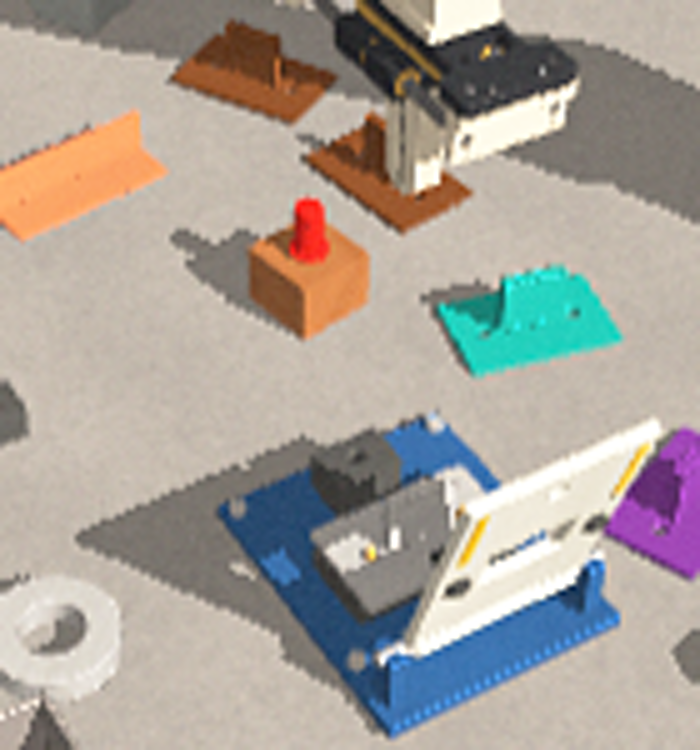

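View pics/t5.png

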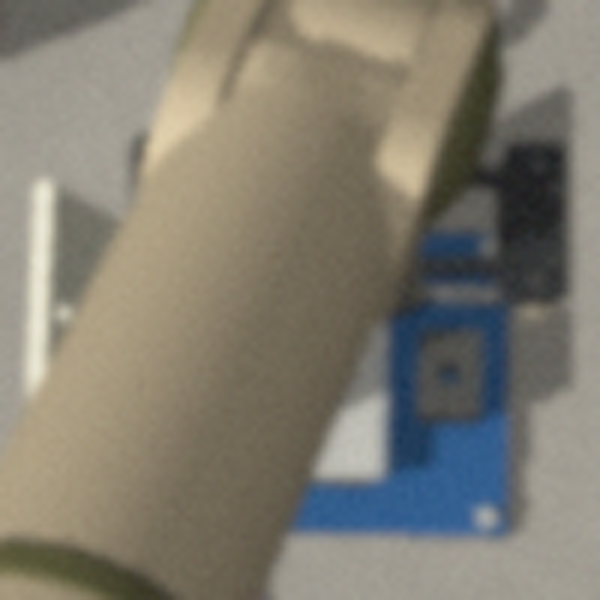

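Call:
send_rows(
  steps=[
    [0,0,0,0,50,0,0],
    [0,0,0,0,55,0,0],
    [0,0,0,0,55,0,0],
    [0,0,0,0,55,0,0],
    [0,0,0,0,0,0,0],
    [0,0,0,0,0,-40,0],
    [0,0,0,0,0,-40,0],
    [0,0,0,0,0,-22,0],
    [0,0,0,0,0,0,0],
  ],
)

```text
time: 11.15
tcp_pos: [0.5329, 0.2389, 0.2057]
tool_rot: [-0.002, -0.704, 0.711, 0.0]
wrist_force: [0.7, -0.8, 0.2]
opening: 0.007
```

```bash
python3 - <<'E'
from h import *
o=env.observe();print(o['tcp_pos'],o['joint_pos'],o['wrist_force'],2*np.degrees(np.arctan2(o['tool_rot'][2],o['tool_rot'][1])))
t=cam('top');s=cam('scene')
save(t,'t6.png',(190,140,290,240),6);save(s,'s6.png',(180,100,340,260),4.5);np.savez('top6.npz',**t)
E
```

```text
[0.53291565 0.23886364 0.20567106] [-1.08000762  0.58440056  0.86981289  1.97335691 -0.58770415  0.86066883
 -1.46956753] [ 0.73836777 -0.77095136  0.22492395] 269.4417229772594
```

View pics/s6.png

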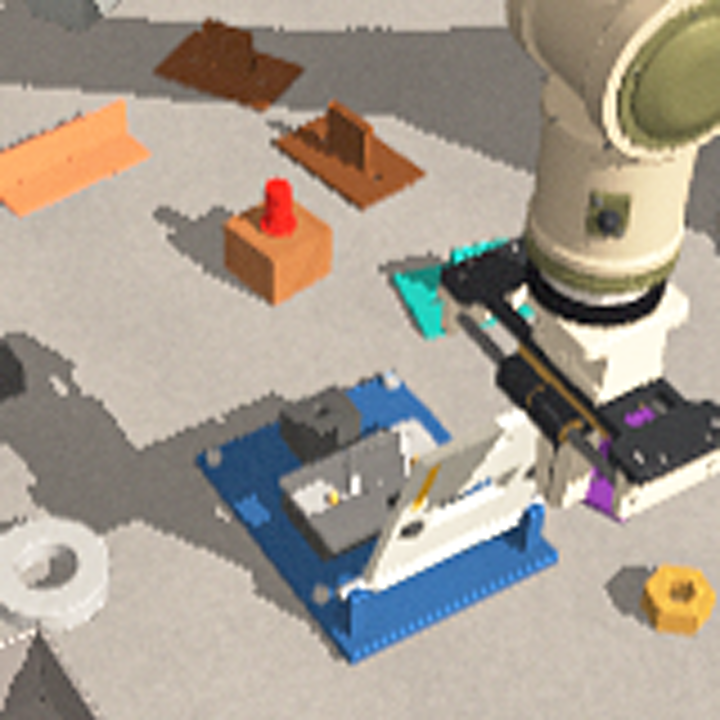

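View pics/t6.png

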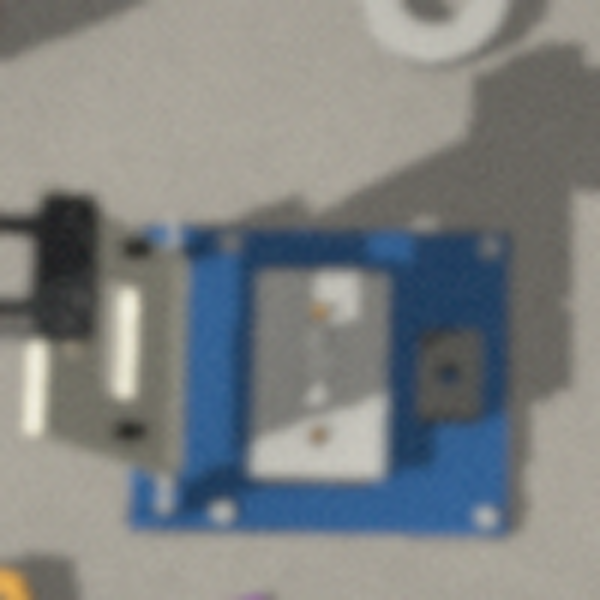

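Call:
send_rows(
  steps=[
    [0,0,0,0,-20,0,0],
    [0,0,0,0,-20,0,0],
    [0,0,0,0,-15,0,0],
    [0,0,0,0,-15,2,0],
    [0,0,0,0,-15,2,0],
    [0,0,0,0,-14,-1,0],
    [0,0,0,0,-14,-1,0],
  ],
)

```text
time: 12.12
tcp_pos: [0.5339, 0.1264, 0.2094]
tool_rot: [-0.0, -0.704, 0.71, 0.0]
wrist_force: [1.1, 2.4, -0.9]
opening: 0.006
```

```bash
python3 - <<'E'
from h import *
o=env.observe();print(o['tcp_pos'],o['wrist_force'],o['wrist_torque'])
t=dict(np.load('top6.npz'))
T=lambda x,y,z: onz(t,190+x/6-.5,140+y/6-.5,z)*1000
print('post hole',T(449,374,.044),'pins',T(319,311,.042),T(319,435,.042),'screws',T(231,241,.014),T(490,247,.014),T(486,516,.014),T(223,512,.014))
s=cam('scene');save(s,'s7.png',(180,100,340,260),4.5)
E
```

```text
[0.53385124 0.12639424 0.20942521] [ 1.05661469  2.42347142 -0.88423059] [ 0.57157545 -0.03075291  0.0109264 ]
post hole [533.19313847 -26.41082619  44.        ] pins [569.31960392  49.00314878  42.        ] [497.06238727  47.60053733  42.        ] screws [615.98436121 102.64523497  14.        ] [614.59013184 -50.38565682  14.        ] [455.03784333 -49.31855466  14.        ] [455.21674535 103.2070916   14.        ]
```

View pics/s7.png

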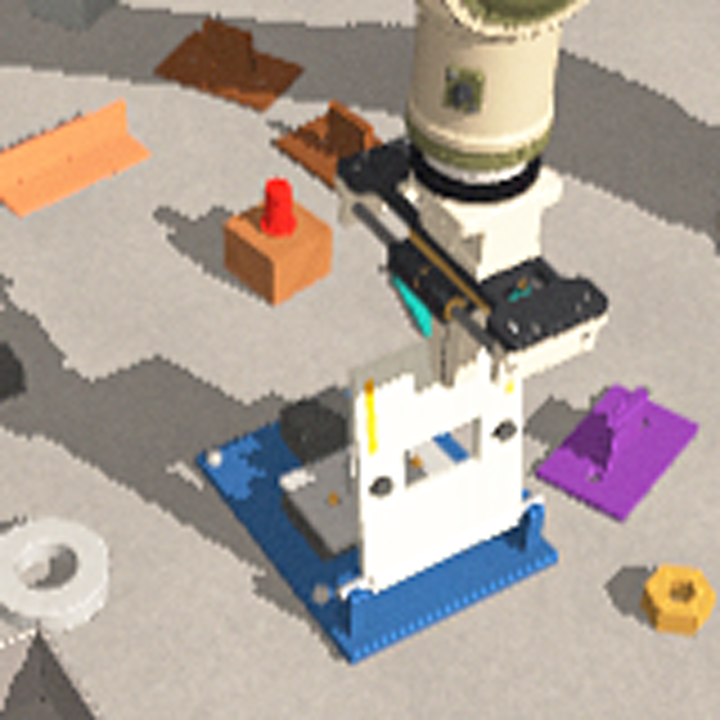

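Call:
send_rows(
  steps=[
    [0,0,0,0,-15,-4,0],
    [0,0,0,0,-15,-5,0],
    [0,0,0,0,-15,-6,0],
    [0,0,0,0,-14,-8,0],
    [0,0,0,0,-13,-9,0],
    [0,0,0,0,-12,-10,0],
    [0,0,0,0,-11,-12,0],
    [0,0,0,0,-10,-12,0],
    [0,0,0,0,-8,-14,0],
    [0,0,0,0,-8,-14,0],
  ],
)

```text
time: 13.42
tcp_pos: [0.5339, 0.0059, 0.1145]
tool_rot: [-0.0, -0.704, 0.71, 0.0]
wrist_force: [0.1, 1.6, 0.2]
opening: 0.004
```

```bash
python3 - <<'E'
from h import *
o=env.observe();print(o['tcp_pos'],o['wrist_force'],o['wrist_torque'])
s=cam('scene');save(s,'s8.png',(180,100,340,260),4.5)
E
```

```text
[0.53385976 0.00593568 0.11445325] [0.06856307 1.58407571 0.19334083] [0.12613597 0.12440466 0.01681943]
```

View pics/s8.png

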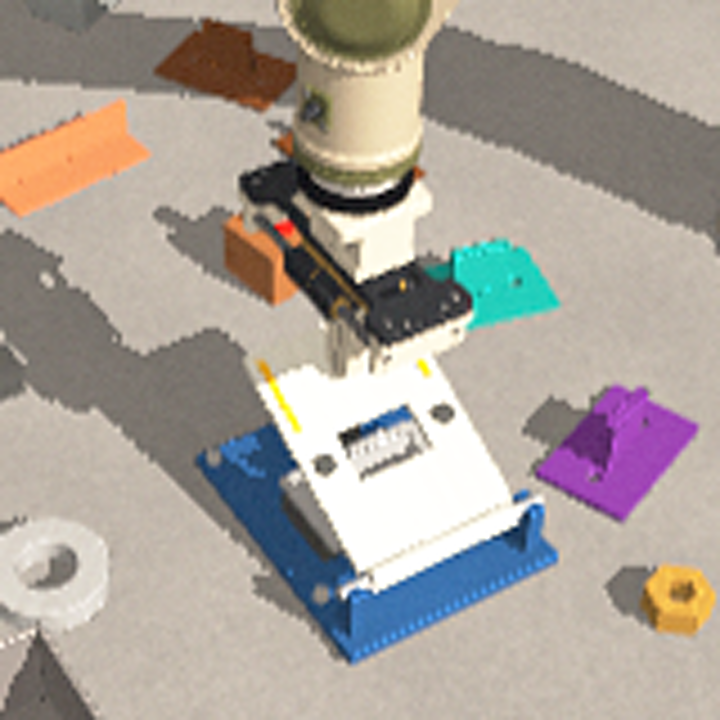

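Call:
send_rows(
  steps=[
    [0,0,0,0,-6,-14,0],
    [0,0,0,0,-4,-14,0],
    [0,0,0,0,-3,-10,0],
    [0,0,0,0,-2,-6,0],
    [0,0,0,0,0,-4,0],
    [0,0,0,0,0,-3,0],
    [0,0,0,0,0,0,0],
  ],
)

```text
time: 14.35
tcp_pos: [0.534, -0.0085, 0.0645]
tool_rot: [0.0, -0.704, 0.71, 0.0]
wrist_force: [-0.5, -1.0, -0.4]
opening: 0.007
```

Call:
send_rows(
  steps=[
    [0,0,0,0,0,-2,0],
    [0,0,0,0,0,-1,0],
    [0,0,0,0,0,0,0],
  ],
)

```text
time: 14.72
tcp_pos: [0.5342, -0.0087, 0.0618]
tool_rot: [0.0, -0.704, 0.71, -0.0]
wrist_force: [0.5, -0.6, 4.1]
opening: 0.004
```

```bash
python3 - <<'E'
from h import *
o=env.observe();print(o['tcp_pos'],o['wrist_force'],o['wrist_torque'])
s=cam('scene');save(s,'s9.png',(210,150,310,250),7)
E
```

```text
[ 0.53418536 -0.00866084  0.06176402] [ 0.46973832 -0.59374215  4.11411298] [ 0.03529967  0.17425123 -0.00937282]
```

View pics/s9.png

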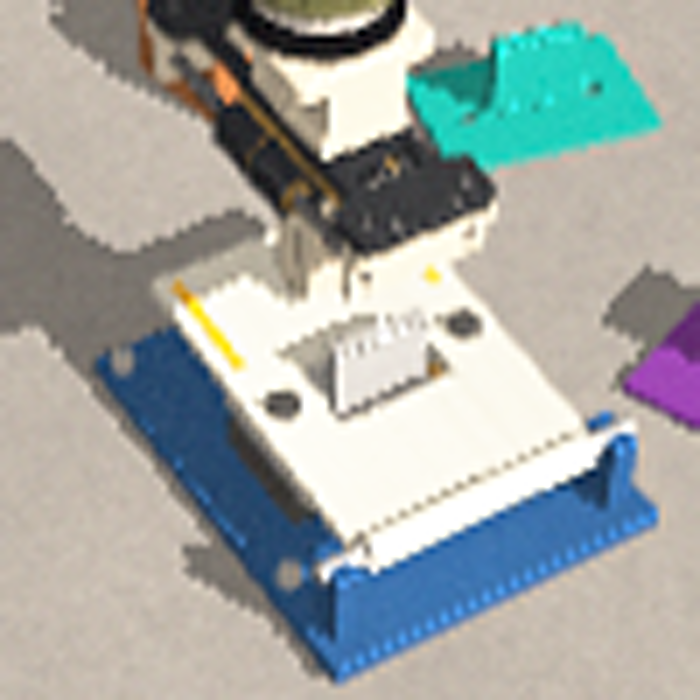

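Call:
send_rows(
  steps=[
    [0,0,0,0,0,-2,0],
    [0,0,0,0,0,-2,0],
    [0,0,0,0,0,-1,0],
    [0,0,0,0,0,0,0],
  ],
)

```text
time: 15.28
tcp_pos: [0.5342, -0.0089, 0.0568]
tool_rot: [0.0, -0.704, 0.71, -0.0]
wrist_force: [0.1, -1.1, 5.8]
opening: 0.003
```

Call:
send_rows(
  steps=[
    [0,0,0,0,0,30,0],
    [0,0,0,0,0,60,0],
    [0,0,0,0,20,60,50],
    [0,0,0,0,0,30,50],
    [0,0,0,0,0,0,50],
  ],
)

```text
time: 15.9
tcp_pos: [0.5349, 0.0116, 0.2375]
tool_rot: [0.002, -0.705, 0.71, -0.001]
wrist_force: [1.1, 0.9, -0.9]
opening: 0.283
```

```bash
python3 - <<'E'
from h import *
o=env.observe();print(o['tcp_pos'],o['wrist_force'],o['wrist_torque'])
s=cam('scene');t=cam('top');save(s,'s10.png',(210,130,310,250),6);save(t,'t10.png',(190,160,350,250),5);np.savez('s10.npz',**s);np.savez('t10.npz',**t)
for c,b in((t,(305,212,340,242)),(s,(225,125,262,172))):
    x0,y0,x1,y1=b;im=c['pixels'][y0:y1,x0:x1].astype(int);m=(im[...,0]>120)&(im[...,1]<70)
    v,u=np.nonzero(m);print(u.mean()+x0,v.mean()+y0,u.min()+x0,u.max()+x0,v.min()+y0,v.max()+y0,len(u),onz(c,u.mean()+x0,v.mean()+y0,.075)*1000)
E
```

```text
[0.53488622 0.01155424 0.23753815] [ 1.10135183  0.86171051 -0.89059252] [-0.02955279  0.1152557   0.01776532]
322.4561403508772 224.6315789473684 318 327 221 228 57 [ 453.47941946 -221.15434103   75.        ]
241.45454545454544 145.54545454545456 237 250 132 151 77 [ 460.21282652 -216.28395291   75.        ]
```

View pics/s10.png

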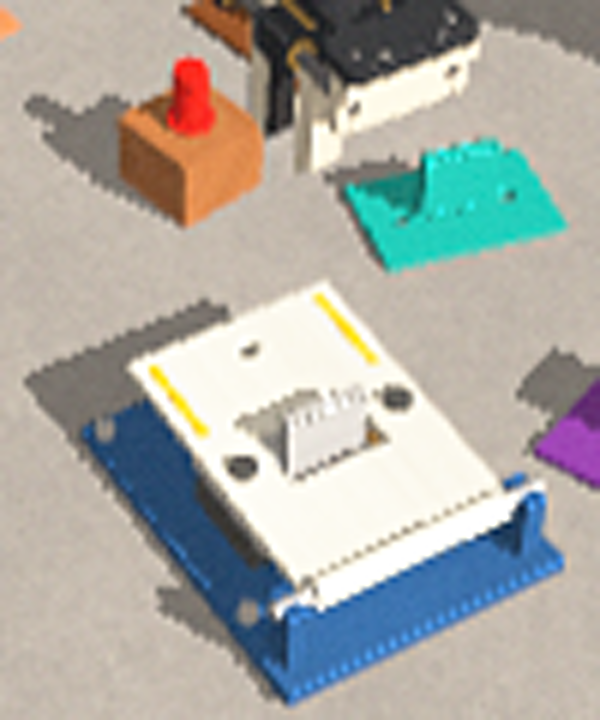

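View pics/t10.png

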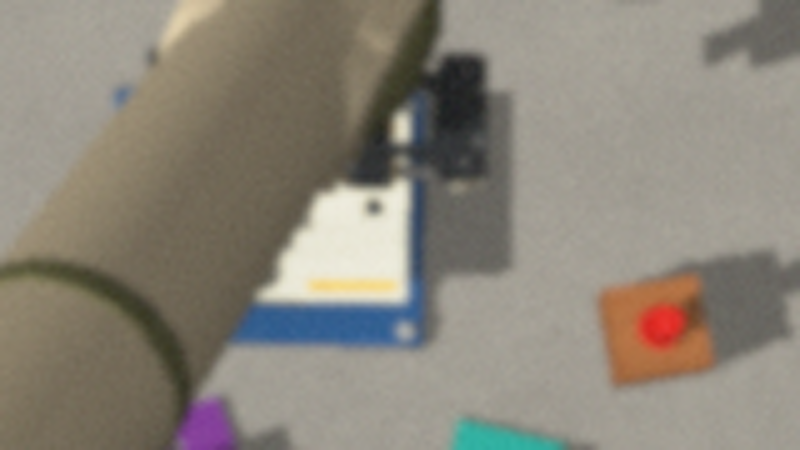

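```bash
python3 - <<'E'
from h import *
s=dict(np.load('s10.npz'));t=dict(np.load('t10.npz'))
T=lambda x,y,z: onz(t,190+x/5-.5,160+y/5-.5,z)*1000
S=lambda x,y,z: onz(s,210+x/6-.5,130+y/6-.5,z)*1000
print('fhole',T(373,206,.060),S(249,350,.060))
print('pin',T(662,325,.075),S(191,67,.092),S(190,122,.054),S(190.5,96,.073))
im=s['pixels'][125:172,225:262].astype(int);m=((im[...,0]>120)&(im[...,1]<70)).astype(int)
for r in m[5:30]:print(''.join('.#'[x] for x in r))
E
```

```text
fhole [534.42939927 -25.27303139  60.        ] [536.73702382 -26.53859695  60.        ]
pin [ 453.89548227 -219.29776183   75.        ] [ 456.92680328 -222.72265423   92.        ] [ 460.77664851 -217.28408332   54.        ] [ 459.48324913 -218.94602242   73.        ]
.....................................
.....................................
.................#......#............
.....................................
.....................................
.....................................
.....................................
.....................................
.........................#...........
.....................................
...............####..................
..............#####..................
..............#####..................
..............######.................
..............######.................
..............######.................
..............######.................
.............#######.................
.............#######.................
............#########................
.............#######.................
..............######.................
.....................................
.....................................
.....................................
```

Call:
send_rows(
  steps=[
    [0,0,0,-15,-45,0,50],
    [0,0,0,-20,-55,0,50],
    [0,0,0,-20,-55,-25,50],
    [0,0,0,-15,-50,-30,50],
    [0,0,0,-9,-27,-20,50],
    [0,0,0,0,0,0,50],
    [0,0,0,0,0,0,50],
  ],
)

```text
time: 16.88
tcp_pos: [0.4551, -0.2193, 0.1607]
tool_rot: [-0.0, -0.704, 0.71, 0.001]
wrist_force: [-0.5, 0.3, -0.3]
opening: 0.5
```

```bash
python3 - <<'E'
from h import *
o=env.observe();print(o['tcp_pos'],o['joint_pos'],o['wrist_force'],o['opening'])
s=cam('scene');save(s,'s11.png',(190,80,310,200),6)
E
```

```text
[ 0.45511199 -0.21933126  0.16073951] [-0.17053035  0.52138333  0.74023933  2.18251097 -0.59133306  0.6465988
 -0.58732856] [-0.54517288  0.30107139 -0.3380646 ] 0.5004862333547916
```

View pics/s11.png

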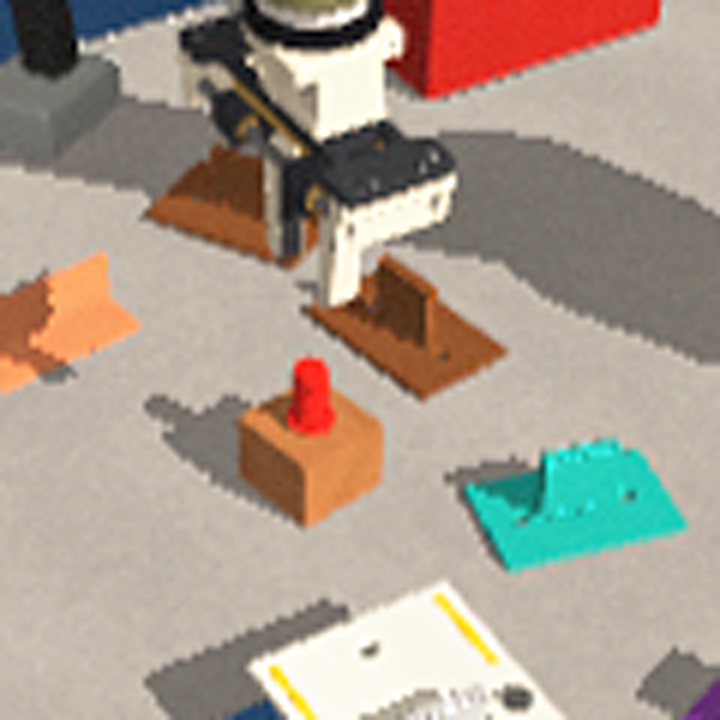

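Call:
send_rows(
  steps=[
    [0,0,0,1,-1,-40,50],
    [0,0,0,0,0,-40,50],
    [0,0,0,0,0,-15,50],
    [0,0,0,0,0,-7,50],
    [0,0,0,0,0,0,50],
  ],
)

```text
time: 17.55
tcp_pos: [0.4568, -0.2203, 0.0595]
tool_rot: [0.0, -0.705, 0.71, -0.0]
wrist_force: [-1.1, -0.1, 0.5]
opening: 0.497
```

Call:
send_rows(
  steps=[
    [0,0,0,0,0,0,10],
    [0,0,0,0,0,0,0],
    [0,0,0,0,0,0,0],
    [0,0,0,0,0,0,0],
  ],
  squeeze=50,
)

```text
time: 18.05
tcp_pos: [0.4566, -0.2209, 0.0597]
tool_rot: [0.0, -0.704, 0.71, -0.0]
wrist_force: [-0.3, 0.5, 6.1]
opening: 0.225
```

```bash
python3 - <<'E'
from h import *
o=env.observe();print(o['tcp_pos'],o['wrist_force'],o['wrist_torque'],o['opening']*93)
s=cam('scene');save(s,'s12.png',(190,80,310,200),6)
E
```

```text
[ 0.45660723 -0.22094012  0.05969026] [-0.28961259  0.53885132  6.14363811] [0.19575935 0.19030634 0.04166102] 20.92311581050655
```

View pics/s12.png

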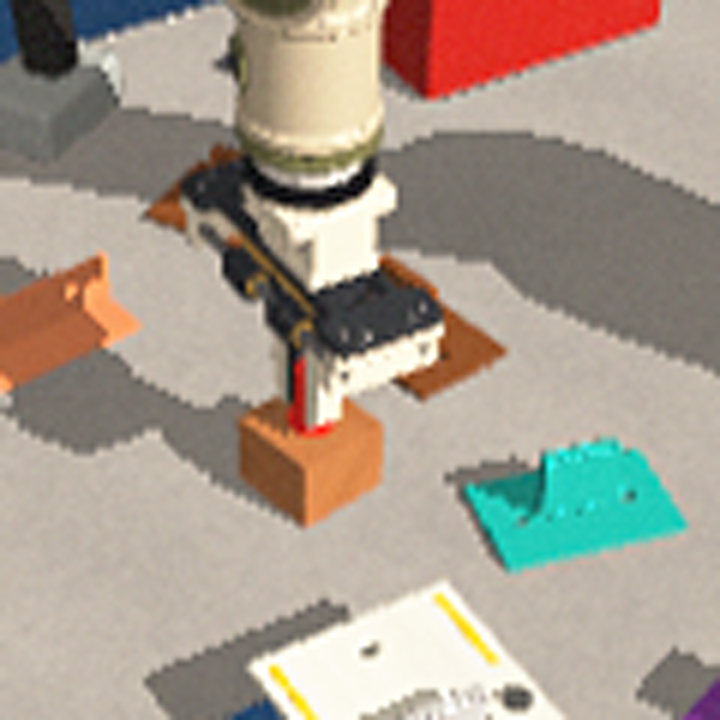

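```bash
python3 - <<'E'
from h import *
s=cam('scene');save(s,'s13.png',(225,115,265,165),12);np.savez('s13.npz',**s)
t=cam('top');save(t,'t13.png',(290,195,350,245),10)
for P in ([.4566,-.2209,.0597],[.4566+.0075,-.2209+.011,.0597],[.4566-.0075,-.2209+.011,.0597]):
    print((proj(s,P)-[225,115]+.5)*12)
E
```

```text
[205.63701337 398.79036074]
[203.14052012 426.84041627]
[244.95302402 410.68707529]
```

View pics/s13.png

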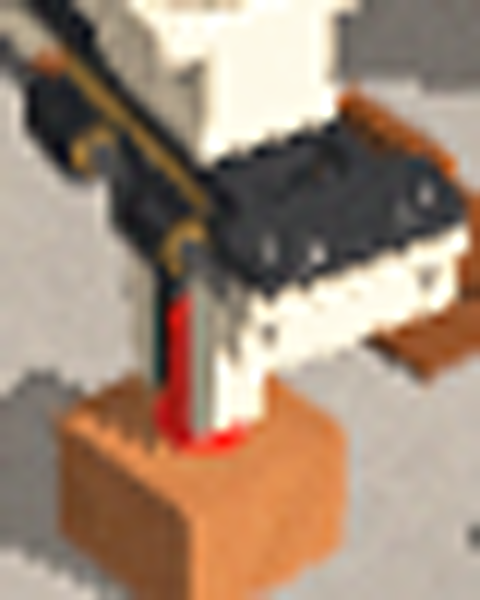

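View pics/t13.png

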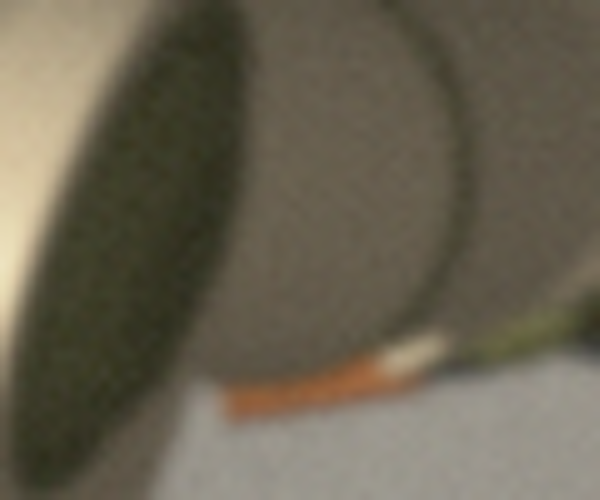

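Call:
send_rows(
  steps=[
    [0,0,0,0,0,15,0],
    [0,0,0,0,0,30,0],
    [0,0,0,0,0,40,0],
    [0,0,0,8,20,0,0],
    [0,0,0,18,45,0,0],
    [0,0,0,20,50,0,0],
    [0,0,0,20,48,0,0],
    [0,0,0,11,30,-10,0],
    [0,0,0,0,0,0,0],
  ],
)

```text
time: 19.32
tcp_pos: [0.5335, -0.025, 0.1333]
tool_rot: [-0.0, -0.706, 0.708, 0.001]
wrist_force: [-0.7, -0.7, -0.9]
opening: 0.228
```

```bash
python3 - <<'E'
from h import *
o=env.observe();print(o['tcp_pos'],o['wrist_force'],o['wrist_torque'],o['opening'])
s=cam('scene');save(s,'s14.png',(220,115,280,205),8);np.savez('s14.npz',**s)
t=cam('top');save(t,'t14.png',(235,165,295,225),10);np.savez('t14.npz',**t)
E
```

```text
[ 0.53353778 -0.02498633  0.13331805] [-0.66329893 -0.70186688 -0.88570823] [ 0.00143405  0.14778738 -0.01468107] 0.22837597808007679
```

View pics/s14.png

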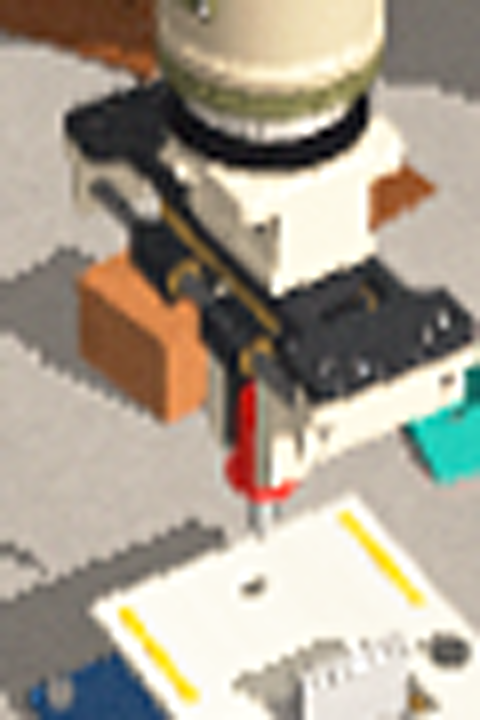

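View pics/t14.png

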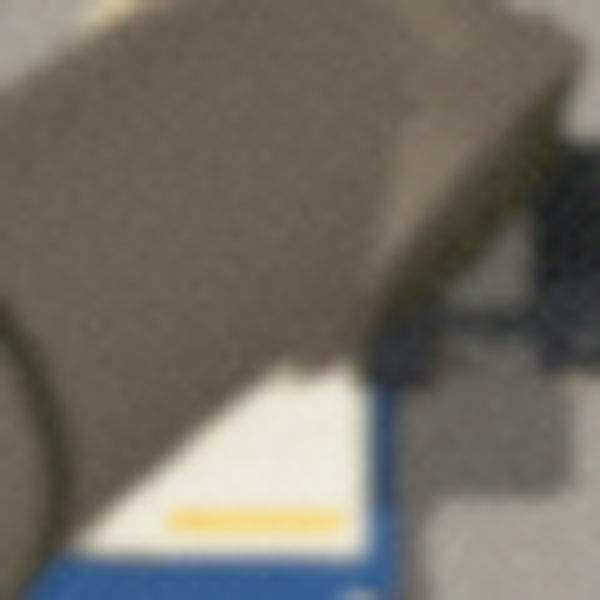

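```bash
python3 - <<'E'
from h import *
s=dict(np.load('s14.npz'));f=lambda P:(proj(s,P)-[220,115]+.5)*8
x,y,z=.5335,-.0250,.1333
print('collar exp',f([x,y,z-.0097+.002]),'shank base',f([x,y,z-.0097]),'tip',f([x,y,z-.0457]))
S=lambda u,v,z: onz(s,220+u/8-.5,115+v/8-.5,z)*1000
print('hole',S(254,585,.0604)); print('d per mm x',f([x+.001,y,z])-f([x,y,z]),'y',f([x,y+.001,z])-f([x,y,z]))
im=s['pixels'][170:195,240:262].astype(int)
for r in im: print(' '.join('%3d'%p.mean() for p in r))
E
```

```text
collar exp [264.00809248 472.70565854] shank base [263.89730488 476.28083756] tip [261.94307884 539.34482229]
hole [535.71379975 -26.61108343  60.4       ]
d per mm x [-2.1024056   0.87108135] y [1.31614164 1.46702363]
181 182 187 189 189 184 193 158  94  63  66  93 147 136 231 249 235 121 248 250 218 249
188 184 188 188 186 186 191 190 147  90  69  87 146 137 238 246 241 154 249 245 233 243
184 187 190 185 188 190 191 198 133  69  66  86 142 127 250 246 246 206 251 215 221 183
187 186 189 188 187 186 190 193 102  70  68  85 141 123 252 247 246 246 230 184 183 183
189 188 186 186 186 186 185 194 112  76  69  92 141 135 254 239 236 238 202 185 184 188
187 184 184 186 184 191 190 194 155  81  64  87 142 137 248 166 169 172 187 187 183 189
184 183 184 183 184 184 186 189 198 141 118  79 125 123 122 115 165 193 191 185 185 185
188 186 185 187 186 189 185 188 191 192 175 112 140 170 156 168 189 189 186 186 186 202
187 191 189 184 191 192 190 186 187 188 184 128 172 230 151 190 188 185 200 197 227 239
188 187 193 170 167 191 193 192 187 184 183 122 176 224 156 183 202 216 238 237 249 250
1
[... 618 characters left out ...]
 252 252 250 248 247 247 247 247 252 255 216 163 227 247 247 245 245 245 245 245 245
250 248 248 249 248 247 246 246 247 251 162  93 130 225 249 247 245 245 245 245 245 245
248 248 247 248 249 248 247 246 247 250 204 183 213 251 248 247 246 245 244 245 245 245
248 247 248 246 249 248 247 247 247 248 251 251 251 249 247 246 247 245 245 245 244 246
248 248 247 246 247 249 248 249 246 247 247 248 247 247 246 247 246 247 245 244 245 246
249 248 247 247 247 248 248 248 247 246 247 248 247 248 248 247 247 247 246 245 244 245
248 248 249 248 246 247 248 248 248 246 246 247 247 247 248 248 247 247 248 248 248 246
250 248 249 248 247 247 247 248 248 247 246 246 247 247 247 248 248 249 250 240 240 237
```

Call:
send_rows(
  steps=[
    [0,0,0,1.4,-1.6,-10,0],
    [0,0,0,0,0,-12,0],
    [0,0,0,0,0,0,0],
    [0,0,0,0,0,0,0],
  ],
)

```text
time: 19.92
tcp_pos: [0.5346, -0.03, 0.1122]
tool_rot: [-0.0, -0.704, 0.71, 0.0]
wrist_force: [0.2, 1.0, -1.3]
opening: 0.229
```

```bash
python3 - <<'E'
from h import *
o=env.observe();print(o['tcp_pos'],o['wrist_force'],o['wrist_torque'],o['opening'])
s=cam('scene');save(s,'s15.png',(235,150,275,205),12);np.savez('s15.npz',**s)
E
```

```text
[ 0.53457899 -0.02996893  0.11221446] [ 0.21391178  0.95590288 -1.34162827] [-0.0283216   0.11789172 -0.02314526] 0.22905679442720223
```

View pics/s15.png

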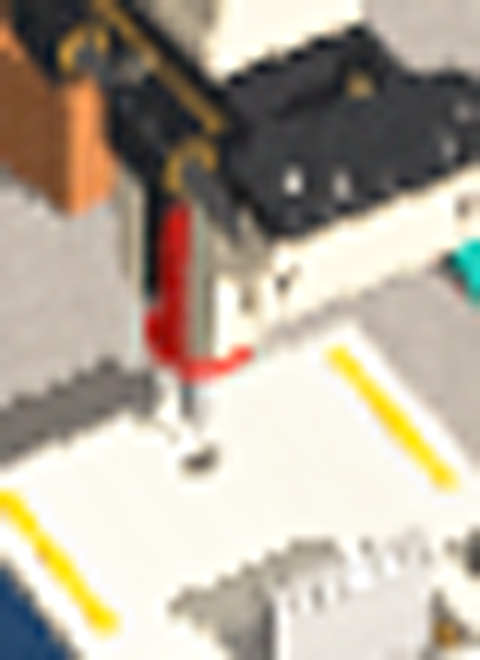

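Call:
send_rows(
  steps=[
    [0,0,0,0,3.3,0,0],
    [0,0,0,0,0,0,0],
    [0,0,0,0,0,0,0],
  ],
)

```text
time: 20.35
tcp_pos: [0.5348, -0.026, 0.1124]
tool_rot: [0.0, -0.704, 0.71, -0.0]
wrist_force: [-0.6, -1.2, 0.1]
opening: 0.229
```

```bash
python3 - <<'E'
from h import *
o=env.observe();print(o['tcp_pos'],o['wrist_force'],o['opening'])
s=cam('scene');save(s,'s16.png',(235,150,275,205),12);np.savez('s15.npz',**s)
x,y,z=o['tcp_pos'];f=lambda P:(proj(s,P)-[235,150]+.5)*12
print('tip',f([x,y,z-.0457]),'hole',f([.5347,-.0266,.0604]))
E
```

```text
[ 0.53479373 -0.02603369  0.112391  ] [-0.55945456 -1.23671499  0.14179156] 0.22903467277706602
tip [205.35747895 441.75049763] hole [204.09931646 456.19865411]
```

View pics/s16.png

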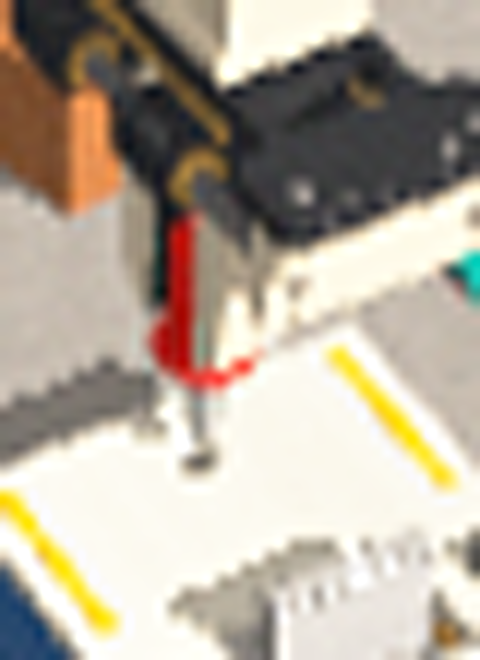

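Call:
send_rows(
  steps=[
    [0,0,0,0.5,-0.5,-4,0],
    [0,0,0,0,0,-4,0],
    [0,0,0,0,0,-4,0],
    [0,0,0,0,0,0,0],
  ],
)

```text
time: 20.9
tcp_pos: [0.535, -0.0268, 0.0999]
tool_rot: [-0.0, -0.704, 0.71, 0.0]
wrist_force: [0.7, -0.3, -0.9]
opening: 0.231
```

Call:
send_rows(
  steps=[
    [0,0,0,0,0,-4,0],
    [0,0,0,0,0,-4,0],
    [0,0,0,0,0,-3,0],
    [0,0,0,0,0,0,0],
  ],
)

```text
time: 21.4
tcp_pos: [0.5351, -0.0267, 0.0891]
tool_rot: [-0.0, -0.704, 0.71, 0.0]
wrist_force: [-0.3, 0.1, -1.2]
opening: 0.229
```

Call:
send_rows(
  steps=[
    [0,0,0,0,0,-4,0],
    [0,0,0,0,0,-4,0],
    [0,0,0,0,0,-3,0],
    [0,0,0,0,0,0,0],
  ],
)

```text
time: 21.9
tcp_pos: [0.5351, -0.0267, 0.078]
tool_rot: [-0.0, -0.704, 0.71, 0.0]
wrist_force: [-0.4, -0.3, -0.9]
opening: 0.229
```

```bash
python3 - <<'E'
from h import *
o=env.observe();print(o['tcp_pos'],o['wrist_force'],o['wrist_torque'],o['opening'])
s=cam('scene');save(s,'s17.png',(225,150,275,205),12)
E
```

```text
[ 0.53508792 -0.0267388   0.07804075] [-0.40132005 -0.26522182 -0.91255943] [-0.02023254  0.1468614  -0.03983482] 0.22925970295448478
```

View pics/s17.png

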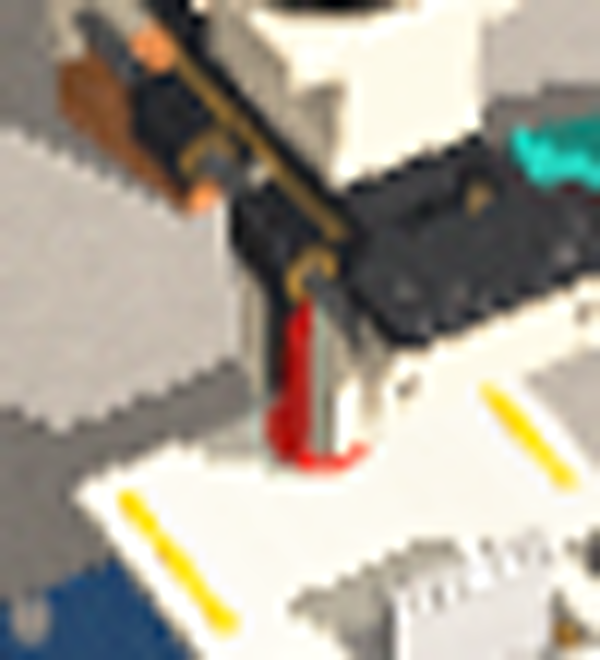

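Call:
send_rows(
  steps=[
    [0,0,0,0,0,-4,0],
    [0,0,0,0,0,-3,0],
    [0,0,0,0,0,-2,0],
    [0,0,0,0,0,-2,0],
    [0,0,0,0,0,0,0],
  ],
  squeeze=60,
)

```text
time: 22.58
tcp_pos: [0.5352, -0.0268, 0.0673]
tool_rot: [0.0, -0.704, 0.71, 0.0]
wrist_force: [-0.6, 0.1, 1.1]
opening: 0.229
```

Call:
send_rows(
  steps=[
    [0,0,0,0,0,-1.5,0],
    [0,0,0,0,0,-1,0],
    [0,0,0,0,0,0,0],
  ],
)

```text
time: 22.95
tcp_pos: [0.5352, -0.0269, 0.065]
tool_rot: [0.0, -0.704, 0.71, -0.0]
wrist_force: [-1.3, 0.1, 4.2]
opening: 0.227
```

Call:
send_rows(
  steps=[
    [0,0,0,0,0,-1,0],
    [0,0,0,0,0,-1,0],
    [0,0,0,0,0,0,0],
  ],
)

```text
time: 23.32
tcp_pos: [0.5353, -0.027, 0.0636]
tool_rot: [0.0, -0.704, 0.71, -0.0]
wrist_force: [-2.6, 0.4, 15.2]
opening: 0.226
```

Call:
send_rows(
  steps=[
    [0,0,0,0,0,-0.7,0],
    [0,0,0,0,0,0,0],
    [0,0,0,0,0,0,0],
  ],
)

```text
time: 23.7
tcp_pos: [0.5353, -0.0269, 0.0635]
tool_rot: [0.001, -0.704, 0.71, -0.0]
wrist_force: [-5.2, 0.3, 24.9]
opening: 0.225
```

```bash
python3 - <<'E'
from h import *
o=env.observe();print(o['tcp_pos'],o['wrist_force'],o['wrist_torque'],o['opening'])
s=cam('scene');save(s,'s18.png',(210,140,310,250),6);np.savez('s18.npz',**s)
t=cam('top');save(t,'t18.png',(190,160,290,230),7)
E
```

```text
[ 0.53528234 -0.0269443   0.06353038] [-5.19020669  0.27570706 24.94215911] [0.17926343 1.44000637 0.04840303] 0.22518365421735684
```

View pics/s18.png

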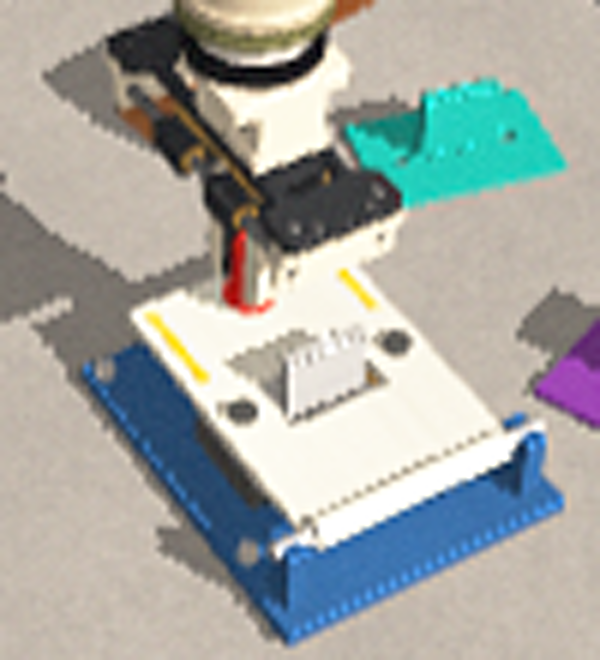

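```bash
python3 - <<'E'
from h import *
s=dict(np.load('s18.npz'));f=lambda P:(proj(s,P)-[210,140]+.5)*6
for th in(0,.04,.08):
  for sx in(.065,-.065): print(th,sx,f([.5345+sx,.133-.182*np.cos(th)+.004*np.sin(th),.05+.182*np.sin(th)+.004*np.cos(th)]))
print('hinge end',f([.5995,.125,.054]))
save(s,'s19.png',(225,180,265,210),16)
E
```

```text
0 0.065 [131.68167736 314.01788795]
0 -0.065 [327.28562179 230.66830153]
0.04 0.065 [131.7708268  305.26430524]
0.04 -0.065 [328.11646327 221.89800237]
0.08 0.065 [132.12486042 296.78834059]
0.08 -0.065 [329.23051586 213.38640272]
hinge end [300.72085389 523.1848598 ]
```

View pics/s19.png

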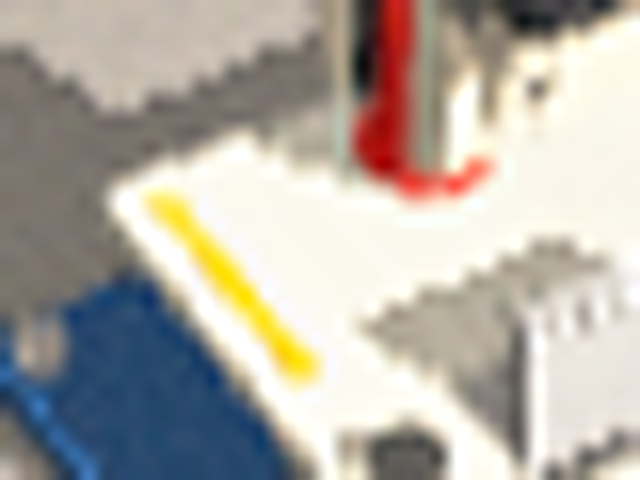

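Call:
send_rows(
  steps=[
    [0,0,0,0,0,0,0],
    [0,0,0,0,0,0,0],
    [0,0,0,0,0,0,0],
    [0,0,0,0,0,0,0],
  ],
)

```text
time: 24.3
tcp_pos: [0.5353, -0.027, 0.0635]
tool_rot: [0.001, -0.704, 0.71, -0.0]
wrist_force: [-5.6, 1.1, 24.4]
opening: 0.228
```

```bash
python3 - <<'E'
from h import *
o=env.observe();print(o['tcp_pos'],o['wrist_force'],o['opening'])
print(env.job_done())
E
```

```text
[ 0.53529147 -0.02696587  0.06353946] [-5.64460255  1.10674367 24.36503675] 0.22843668571101425
the job is handed in; nothing more can be done
None
```

The job is done and handed in at about 24.3 s of the 72 s allowed. The arm is still gripping the pin's head and pressing down.

**What I did:**
- I set the steel bracket over both brass pins onto the rest.
- I swung the frame down over it with the closed fingers.
- I took the pin from its block, put it through the frame's hole into the post, and pressed it to the stop.

**Last checks:**
- **Bracket:** the rest took its weight at the seated height. Afterwards both brass pins showed through the plate, and the web came up through the frame's window.
- **Frame:** the tool stopped at 63.5 mm against the 63.7 mm worked out for fully shut. Force rose about 10 N over the last 0.1 mm or so, a hard stop. The frame's corner in the picture is within about 1.5 px, in the 6x enlarged view, of where it should be at 0 rad; 0.04 rad would put it about 8 px away.
- **Holding force:** 24–25 N downward (at least 13 N needed), steady for the last half second.

**What disagreed:**
- There is a 5 N sideways load along x while pressing.
- The jaws read about 21 mm on the 22 mm head.
- My two camera views differed by up to about 3 mm on some jig points and up to about 7 mm on the pin. The fits went in without jamming.
- I took no final picture of every bystander; none was touched in the moves I made.

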